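# Load the die scanner in arch order

### The job

Load the die scanner for the next case: first turn its round black plate by the grey knob in the middle until the red pointer on the rim stands at the red index mark on the front of the base, and leave it there. Then move the four dies from the green pin trays to the plate's four seats, pin in the hole, in the order they have in the mouth: seen from the front of the scanner, the long yellow bridge die just left of the pointer and lying along the rim, the small yellow gold die to the left of the bridge, the pink die just right of the pointer, so that the bridge stands between gold and pink, and the pale metal-crown die to the right of the pink one. Set each down gently and upright, without dropping it.

Things in the scene. Friction and masses are not known exactly. Their poses are not given: they have to be found in the camera images.
- bridge_die: Bridge die: long, yellow, a row of teeth, block 38 (x) by 24 (y) mm, 35 tall. Pin stuck in a green pin tray, block resting on its top at 23 mm height. Origin: the pin's lower tip, under the block's middle, 10 mm below the block's underside; z up. The pin meets no resistance in tray or hole. Grasp the block from above, pads between 12 and 25 mm over the origin; 12 to 35 g.
- gold_die: Gold die: small, yellow plaster, one tooth; block 22 (x) by 16 (y) mm, 38 tall. Pin stuck in a green pin tray, block resting on its top at 23 mm height. Origin: the pin's lower tip, under the block's middle, 10 mm below the block's underside; z up. The pin meets no resistance in tray or hole. Grasp the block from above, pads between 12 and 25 mm over the origin; 12 to 35 g.
- pink_die: Pink die: small, salmon-pink plaster, one tooth; block 20 (x) by 20 (y) mm, 36 tall. Pin stuck in a green pin tray, block resting on its top at 23 mm height. Origin: the pin's lower tip, under the block's middle, 10 mm below the block's underside; z up. The pin meets no resistance in tray or hole. Grasp the block from above, pads between 12 and 25 mm over the origin; 12 to 35 g.
- metal_die: Metal-crown die: small, pale silver-grey, one tooth; block 18 (x) by 20 (y) mm, 34 tall. Pin stuck in a green pin tray, block resting on its top at 23 mm height. Origin: the pin's lower tip, under the block's middle, 10 mm below the block's underside; z up. The pin meets no resistance in tray or hole. Grasp the block from above, pads between 12 and 25 mm over the origin; 12 to 35 g.
- seat_left_end: A flat metal ring, 30 mm across, flush with the plate, round a dark pin hole. A seated die's block rests on it unguided, its origin 10 mm below the seat's. Origin: the ring's centre, 46 mm above the worktop, 64 mm from the plate's axis; x along the rim, y radial, z up. Leftmost seat, 67.5 degrees left of the pointer, seen from the front with the pointer at the mark.
- seat_left: A flat metal ring, 30 mm across, flush with the plate, round a dark pin hole. A seated die's block rests on it unguided, its origin 10 mm below the seat's. Origin: the ring's centre, 46 mm above the worktop, 64 mm from the plate's axis; x along the rim, y radial, z up. Next to the pointer on its left, 22.5 degrees from it.
- seat_right: A flat metal ring, 30 mm across, flush with the plate, round a dark pin hole. A seated die's block rests on it unguided, its origin 10 mm below the seat's. Origin: the ring's centre, 46 mm above the worktop, 64 mm from the plate's axis; x along the rim, y radial, z up. Next to the pointer on its right, 22.5 degrees from it.
- seat_right_end: A flat metal ring, 30 mm across, flush with the plate, round a dark pin hole. A seated die's block rests on it unguided, its origin 10 mm below the seat's. Origin: the ring's centre, 46 mm above the worktop, 64 mm from the plate's axis; x along the rim, y radial, z up. Rightmost seat, 67.5 degrees right of the pointer.
- scan_plate (a joint): Turn of the scanner's round black plate (166 mm across), rad, positive counter-clockwise from above. 0: the red pointer on its rim stands at the red index mark on the base's front edge. Starts 0.7 to 1.3 off; stiff (0.15 N m), no spring or click; range -1.6 to 1.6. A white camera head, up to 185 mm high, stands behind the plate, 105 mm or more from its axis.
- plate_knob (a point): Top centre of the grey bar knob on the plate's axis, 80 mm above the worktop. It turns with the plate; 38 mm long, 14 mm wide, standing 34 mm above the plate (the lowest 2 mm a hub 38 mm across). Its axes turn with it: x along the bar, -x towards the red pointer, z up. Grip it across its 14 mm (along y).
Things that resemble listed ones, but are neither listed nor needed, are in the scene too. What is shaped like the bridge_die but purple is not meant. Leave any turquoise look-alike of the pink_die alone.

How it is judged:
By the outcome, as a careful person would: the job done as asked, in the order asked, and still so for the second after the job is handed in, with the robot touching nothing.
It also fails if it takes over 99 s, if anything falls off the work surface, if the arm or the gripper's body presses on something with over 40 N, if the wrist force passes 120 N, or if a joint passes its speed limit or range.

### The arm

A 7-joint arm with a two-finger parallel gripper is mounted at the origin on a cart in front of the work surface, level with it; the furniture and walls round the work are solid. World frame = base frame: x ahead of the robot, y to its left, z up, the work surface at z = 0. Lengths are in m, angles in rad, forces in N, time in s.
With the tool pointing down it reaches from about 0.4 to 0.85 m from the base axis. Payload 4.5 kg.
Tool frame: the origin (TCP) lies at the centre of the arm's flange, where the gripper is bolted on; the fingertips stand 173 mm ahead of it and the grasp point (between the pads) lies 155 mm ahead of it (r.tcp_to_grasp is the distance from the TCP to the grasp point, in m); z points along the fingers, y is the line along which they close (so a half turn about z gives the same grasp; the last joint's range is limited). The gripper opens to 85 mm and grips with 20 to 120 N. Pads are 22 mm wide; open, the fingers measure 114 mm over their backs; the gripper's body (76 mm by 85 mm) begins 54 mm behind the grasp point. The pads swing forward as they close: fully open they stand 13 mm farther back than shut.
Start: joints at [1.287, 0.689, -0.195, 1.565, 0.157, 0.902, -0.215], TCP at [0.195, -0.594, 0.405] pointing down, gripper open.
Joint ranges: [-3.01, 3.01], [-0.46, 2.08], [-1.47, 1.51], [0.13, 2.56], [-1, 4.14], [0.04, 2.09], [-2.66, 2.66]. Speed limits (rad/s): [2.57, 2.57, 3.14, 3.14, 3.14, 3.14, 3.14].

### API

Orientations are given as a unit quaternion [w, x, y, z].
In Python, from rig import r, cams, job gives the robot as it stands.
- The arm moves only by the tool send_rows, never from a script. Its argument "increments" is a list of rows, each an object with "translation": the shift along the world's x, y, z scaled (see below), a list of three; "delta_rot": the turn, a rotation vector about the world's x, y, z scaled (see below), a list of three; "claw": the opening, from -1 (shut) to 1 (fully open). A call has 1 to 10 rows; each row shifts and turns the commanded pose from where the row before left it; what a row does not reach is not made up. The controller multiplies each number of a shift by 120 mm and each number of a turn by 360 degrees. A row lasts 1/10 s, in which the tool goes at most 50 mm and 8.59 degrees, less where a joint would pass 70% of its speed; a pose out of reach is approached as far as the arm can. A call with a number of a shift or a turn outside -1 to 1 is refused whole. A call with a gripper value outside its range is refused whole. The fingers move at their own pace and stop on an object; the grip force is fixed at half the most. Time passes only in rows, so rows that do not move let the fingers close. It gives the time, the measured TCP pose, the force, the opening and the grip force at its end, in the units of the state.
- r.state(): the state, without advancing time (a new reading comes with each control period).
- cams.camera(name): name is "scene" or "top"; returns the picture (420x560x3 uint8, blue, green, red); there is no depth.
- cams.calibration(name): a dict with "mtx" (3x3 intrinsics, pixels), "R" (3x3) and "t" (3): a world point X has camera coordinates R X + t. Camera axes: x right, y down, z forward; pixel columns grow to the right and rows downward; lengths in m; the calibration is good to about 2 mm. A picture is of the moment at which its call begins. calibration takes no time and is no camera call.
- job.job_done(): hands the job in; it is judged then, once.
The state is a dict: "clock": time; "joints": joint angles; "joint_velocities": joint speeds; "joint_torque": joint torques, N m; "ee_pos": TCP position; "tool_rot": TCP orientation; "wrist_force": force on the tool from outside, world axes, zero at the start; "torque": the same for the moment, N m; "gripper_width": finger opening in m; "grip_force": force on a finger pad.
Only numpy, scipy, OpenCV 4.12 (cv2) and the standard library are available. Lean on these libraries where they do the work, as an engineer would, in place of code of your own. Each camera call takes 0.05 s, during which the arm holds its last target. There are 200 camera calls.

## Working session

There is one attempt and no reset: what is moved stays moved. The work goes in short steps, Python scripts to look and compute and a tool call to move; the robot and the scene stay as the last step left them, time stands still between calls to the robot, and variables do not carry over. Pictures are saved under pics/ and viewed, at most 14 in all, crops included, and the job is handed in when it is done.

Besides the shell and the picture viewer there is one more tool, called after ">>>" by a JSON object that holds its "name" and its "arguments". send_rows: Moves the arm, as the interface text tells. Its arguments: {"type":"object","properties":{"increments":{"type":"array","items":{"type":"object","properties":{"translation":{"type":"array","items":{"type":"number"}},"delta_rot":{"type":"array","items":{"type":"number"}},"claw":{"type":"number"}}}}},"required":["increments"]}

```bash
ls; mkdir -p pics; python3 - <<'E'
from rig import r,cams,job
import cv2,numpy as np
for n in("scene","top"):
    im=cams.camera(n); cv2.imwrite(f"pics/{n}0.png",im)
    c=cams.calibration(n); print(n,np.round(c["mtx"],1).tolist(),np.round(-np.array(c["R"]).T@c["t"],3),np.round(c["R"],2).tolist())
s=r.state(); print(s,r.tcp_to_grasp)
E
```

```text
pics
scene [[448.1, 0.0, 280.4], [0.0, 448.1, 201.3], [0.0, 0.0, 1.0]] [ 0.186 -0.563  0.545] [[0.87, -0.5, -0.02], [-0.28, -0.45, -0.84], [0.41, 0.74, -0.53]]
top [[427.4, 0.0, 278.8], [0.0, 427.4, 219.3], [0.0, 0.0, 1.0]] [0.405 0.088 0.943] [[-0.0, -1.0, -0.02], [-0.98, 0.01, -0.17], [0.17, 0.02, -0.98]]
{'clock': 0.1, 'joints': array([ 1.2868045 ,  0.68990966, -0.19454931,  1.56626803,  0.15729641,
        0.90249834, -0.21511213]), 'joint_velocities': array([-0.00149565, -0.001693  ,  0.00130357, -0.00382821,  0.00091375,
        0.00105978,  0.00032615]), 'joint_torque': array([-3.51200171e-03, -5.40605593e+01, -1.27172124e+00, -1.58985239e+01,
        9.26960434e-03,  4.44365942e-03, -6.01610015e-07]), 'ee_pos': array([ 0.19518792, -0.59341749,  0.40395132]), 'tool_rot': array([-8.25130085e-04,  9.87395269e-01,  1.58271499e-01, -1.84070122e-04]), 'wrist_force': array([ 0.34059171, -0.74396303, -0.34415495]), 'torque': array([ 0.00962514, -0.03001522,  0.00125077]), 'grip_force': 0.0, 'gripper_width': 0.0853312738622886} 0.1547
```

View pics/top0.png

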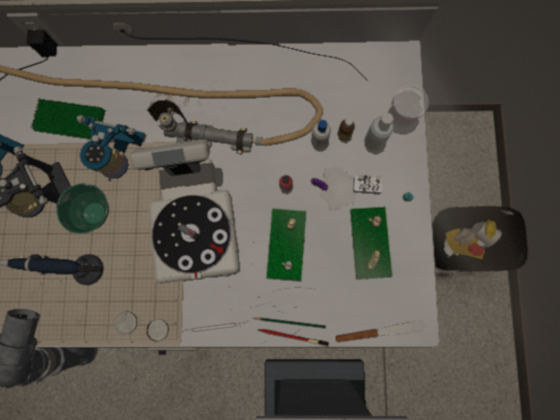

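View pics/scene0.png

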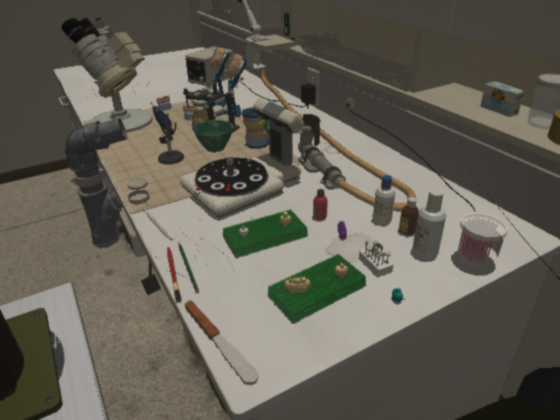

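```bash
cat > h.py <<'E'
import cv2,numpy as np
from rig import r,cams,job
def cal(n):
    c=cams.calibration(n); return np.array(c["mtx"]),np.array(c["R"]),np.array(c["t"]).ravel()
def proj(n,X):
    K,R,t=cal(n); p=K@(R@np.array(X)+t); return p[:2]/p[2]
def ray(n,u,z):
    K,R,t=cal(n); d=R.T@np.linalg.solve(K,[u[0],u[1],1.]); o=-R.T@t
    return o+d*(z-o[2])/d[2]
E
python3 - <<'E'
from h import *
im=cv2.imread("pics/top0.png")
cv2.imwrite("pics/t1.png",cv2.resize(im[165:295,140:240],None,fx=6,fy=6,interpolation=cv2.INTER_CUBIC)[:600*2][:780][:600] if 0 else cv2.resize(im[180:285,145:240],None,fx=5.7,fy=5.7,interpolation=cv2.INTER_CUBIC))
cv2.imwrite("pics/t2.png",cv2.resize(im[200:285,260:400],None,fx=5.7,fy=5.7,interpolation=cv2.INTER_CUBIC))
im=cv2.imread("pics/scene0.png")
cv2.imwrite("pics/s1.png",cv2.resize(im[140:320,180:410],None,fx=3.3,fy=3.3,interpolation=cv2.INTER_CUBIC))
print(proj("top",[0,0,0]),proj("scene",[0,0,0]),proj("top",[.195,-.594,.4]))
E
```

```text
[334.21297106 499.60233633] [-24.15214752 383.46783297] [893.91308718 481.87408216]
```

View pics/t1.png

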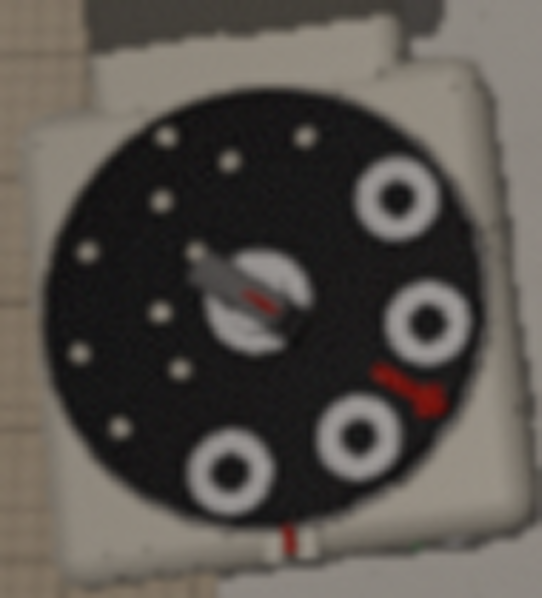

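View pics/t2.png

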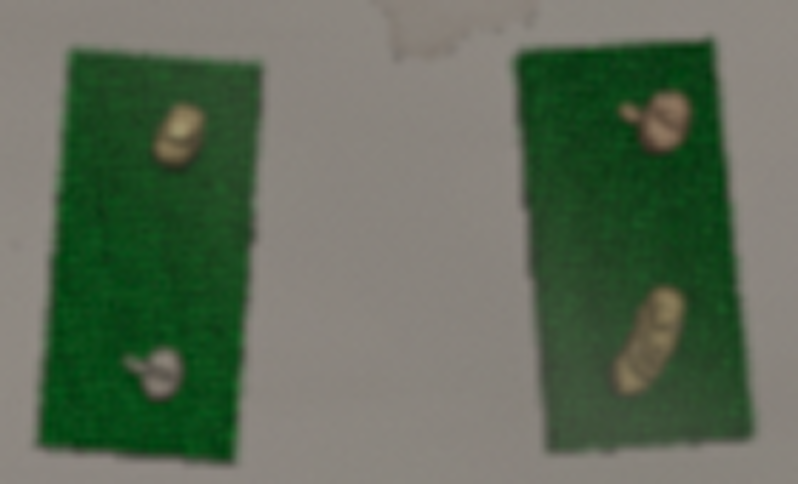

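View pics/s1.png

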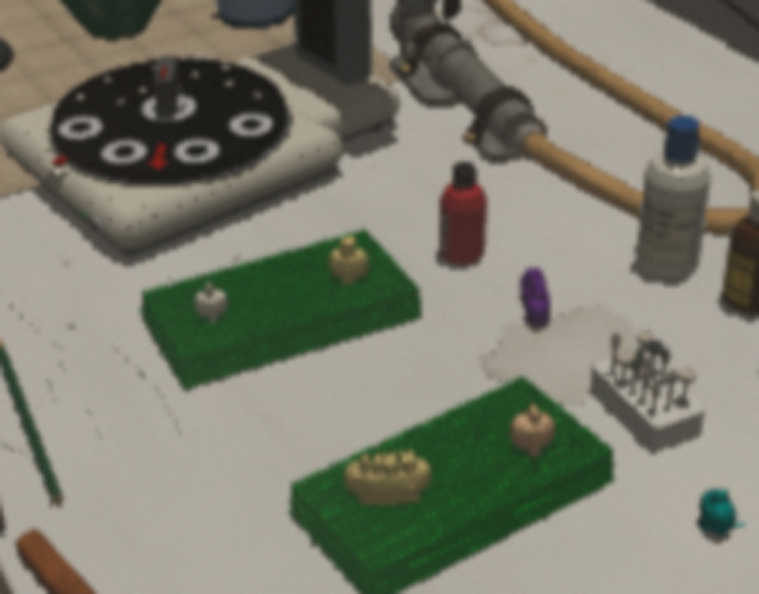

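Named candidates, top view: gold at (291,223), metal at (287,265), pink at (376,221) and bridge at (374,260), all on the green trays. The purple bridge at (319,184) and the turquoise die at (408,197) are not on the trays and are the wrong colour, so I leave them alone; the enlarged crops confirm this. The pointer is at about (217,249) and the mark at about (196,275).

```bash
cat > meas.py <<'E'
from h import *
def plate(im,view="top"):
    hsv=cv2.cvtColor(im,cv2.COLOR_BGR2HSV); H,S,V=cv2.split(hsv)
    red=(((H<8)|(H>172))&(S>130)&(V>60)).astype(np.uint8)
    n,l,st,ce=cv2.connectedComponentsWithStats(red)
    out=[]
    for i in range(1,n):
        if st[i,4]>=3 and 145<ce[i][0]<240 and 180<ce[i][1]<285: out.append((ce[i].round(1).tolist(),int(st[i,4])))
    return out
def seats(im,box,thr=120):
    # bright ring components -> ellipse centre
    x0,y0,x1,y1=box; V=im[y0:y1,x0:x1].max(2)
    big=cv2.resize(V,None,fx=6,fy=6,interpolation=cv2.INTER_CUBIC)
    m=(big>thr).astype(np.uint8)
    cs,_=cv2.findContours(m,cv2.RETR_CCOMP,cv2.CHAIN_APPROX_NONE); o=[]
    for c in cs:
        a=cv2.contourArea(c)
        if 36*80<a<36*260:
            (cx,cy),(w,h),_=cv2.fitEllipse(c)
            if max(w,h)/min(w,h)<1.35: o.append(((cx+.5)/6-.5+x0,(cy+.5)/6-.5+y0,w/6,h/6))
    return o
def blob(im,box,view):
    x0,y0,x1,y1=box; c=im[y0:y1,x0:x1]
    big=cv2.resize(c,None,fx=4,fy=4,interpolation=cv2.INTER_CUBIC)
    b,g,rr=[big[...,i].astype(int) for i in range(3)]
    m=((rr>g*0.8)&(rr>50)).astype(np.uint8)
    m=cv2.morphologyEx(m,cv2.MORPH_OPEN,np.ones((15,15),np.uint8)) # removes spike
    n,l,st,ce=cv2.connectedComponentsWithStats(m)
    i=1+np.argmax(st[1:,4]); cs,_=cv2.findContours((l==i).astype(np.uint8),0,1)
    P=(cs[0][:,0]+.5)/4-.5+[x0,y0]
    return P
E
python3 - <<'E'
from meas import *
im=cv2.imread("pics/top0.png"); sc=cv2.imread("pics/scene0.png")
print("red",plate(im))
for (u,a) in plate(im): print(u,a,ray("top",u,.046).round(4), ray("top",u,.08).round(4))
S=seats(im,(145,180,240,285))
W=[]
for s in S: W.append(ray("top",s[:2],.046)[:2]); print(np.round(s,1),W[-1].round(4))
# plate black circle
V=im[180:285,145:240].max(2); big=cv2.resize(V,None,fx=6,fy=6,interpolation=cv2.INTER_CUBIC)
cs,_=cv2.findContours((big<75).astype(np.uint8),0,1); c=max(cs,key=cv2.contourArea); c=cv2.convexHull(c)
print("area",cv2.contourArea(c)/36)
P=np.array([ray("top",((p[0]+.5)/6-.5+145,(p[1]+.5)/6-.5+180),.046)[:2] for p in c[:,0]])
A=np.c_[2*P,np.ones(len(P))]; s=np.linalg.lstsq(A,(P**2).sum(1),rcond=None)[0]; print("plate",s[:2],np.sqrt(s[2]+s[0]**2+s[1]**2))
B=dict(bridge=(362,244,386,274),pink=(362,210,386,232),gold=(283,214,300,234),metal=(279,256,296,276))
for k,b in B.items():
    for z in(.04,):
        P=blob(im,b,"top"); Q=np.array([ray("top",p,z)[:2] for p in P]).astype(np.float32)
        (c,wh,ang)=cv2.minAreaRect(Q*1000); print(k,z,np.round(c,1),np.round(wh,1),round(ang,1))
E
```

```text
red [([190.7, 232.8], 6), ([216.8, 247.9], 59), ([195.4, 274.2], 9)]
[190.7, 232.8] 6 [0.5348 0.2966 0.046 ] [0.5299 0.2888 0.08  ]
[216.8, 247.9] 59 [0.5023 0.2401 0.046 ] [0.4986 0.2344 0.08  ]
[195.4, 274.2] 9 [0.4472 0.2838 0.046 ] [0.4456 0.2764 0.08  ]
[185.  262.4  13.   13.6] [0.472  0.3066]
[207.5 256.2  13.1  13.7] [0.4847 0.2594]
[219.6 236.2  13.1  13.5] [0.5272 0.2348]
[214.2 214.4  13.   13.2] [0.5744 0.2473]
area 4731.763888888889
plate [0.53419723 0.2961452 ] 0.08338581240441519
bridge 0.04 [476.  -89.4] [19.6 46.7] 60.1
pink 0.04 [559.3 -98.7] [18.1 22. ] 87.7
gold 0.04 [555.5  82.9] [17.7 21.7] 89.6
metal 0.04 [465.9  90.1] [13.7 15.7] 89.7
```

```bash
python3 - <<'E'
from meas import *
im=cv2.imread("pics/top0.png"); sc=cv2.imread("pics/scene0.png")
def cr(i,u,v,w=16,h=13): return cv2.resize(i[v-h:v+h,u-w:u+w],(260,211),interpolation=cv2.INTER_CUBIC)
def gam(a): return (255*(a/255.)**.6).astype(np.uint8)
r1=np.hstack([cr(im,375,221),cr(im,287,265),cr(im,291,223)]); r2=np.hstack([cr(sc,341,270),cr(sc,243,231),cr(sc,286,218)])
cv2.imwrite("pics/m1.png",gam(np.vstack([r1,r2])))
# triangulate mark
hsv=cv2.cvtColor(sc,cv2.COLOR_BGR2HSV);H,S,V=cv2.split(hsv)
red=(((H<8)|(H>172))&(S>110)&(V>40)).astype(np.uint8)
n,l,st,ce=cv2.connectedComponentsWithStats(red)
for i in range(1,n):
    if 180<ce[i][0]<290 and 140<ce[i][1]<220 and st[i,4]>2: print(ce[i].round(1),st[i])
def tri(u1,u2):
    A=[];b=[]
    for n,u in(("top",u1),("scene",u2)):
        K,R,t=cal(n); d=R.T@np.linalg.solve(K,[*u,1.]); d/=np.linalg.norm(d); P=np.eye(3)-np.outer(d,d); A.append(P); b.append(P@(-R.T@t))
    x,res,_,_=np.linalg.lstsq(np.vstack(A),np.hstack(b),rcond=None); return x,np.sqrt(res)
for i in range(1,n):
    if 180<ce[i][0]<215 and 170<ce[i][1]<205 and st[i,4]>2: print("mark",tri((195.4,274.2),ce[i]))
for k,b,p in(("bridge",(362,244,386,274),(295,277,315,297)),("pink",(362,210,386,232),(333,260,350,282)),("gold",(283,214,300,234),(277,209,295,230)),("metal",(279,256,296,276),(235,222,252,241))):
    o=[]
    for i2,bb,nm in((im,b,"top"),(sc,p,"scene")):
        P=blob(i2,bb,nm).astype(np.float32); o.append(cv2.minAreaRect(P)[0])
    print(k,np.round(o,1).tolist(),tri(*o))
W=np.array([[.472,.3066],[.4847,.2594],[.5272,.2348],[.5744,.2473]])
A=np.c_[2*W,np.ones(4)];s=np.linalg.lstsq(A,(W**2).sum(1),rcond=None)[0];print("seatfit",s[:2],np.sqrt(s[2]+s[:2]@s[:2]))
from rig import r
E
```

```text
[227.8 187.3] [225 183   6   9  40]
[198. 188.] [197 187   3   3   7]
mark (array([0.44703355, 0.28623889, 0.03570169]), array([0.00096413]))
bridge [[373.3, 260.0], [302.2, 284.5]] (array([ 0.47995215, -0.09304892,  0.02916455]), array([0.00494078]))
pink [[376.1, 220.9], [340.9, 270.1]] (array([ 0.55959257, -0.09990728,  0.03079745]), array([0.00190341]))
gold [[291.0, 223.1], [284.2, 215.8]] (array([0.55411841, 0.08348757, 0.03958084]), array([0.00211303]))
metal [[287.9, 265.1], [243.4, 231.2]] (array([0.46546668, 0.09049173, 0.03063143]), array([0.00152433]))
seatfit [0.53562422 0.29839874] 0.06414804917455896
```

View pics/m1.png

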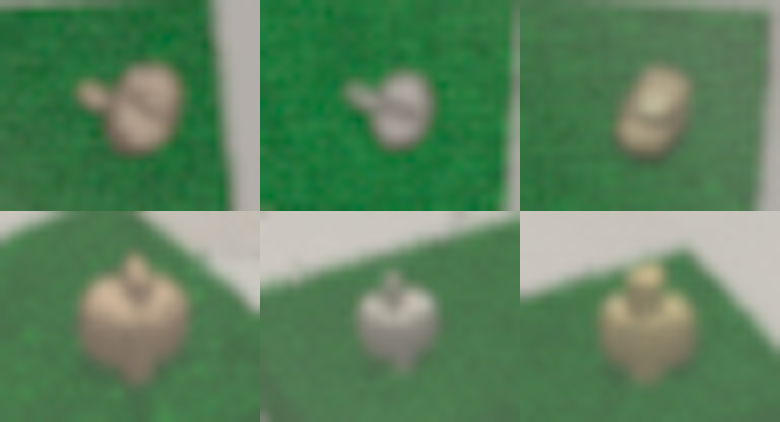

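>>> {"name": "send_rows", "arguments": {"increments": [{"translation": [0.2125,0.328,0],"delta_rot": [0,0,0.0116],"claw": 1},{"translation": [0.2125,0.328,0],"delta_rot": [0,0,0.0116],"claw": 1},{"translation": [0.2125,0.328,0],"delta_rot": [0,0,0.0116],"claw": 1},{"translation": [0.2125,0.328,0],"delta_rot": [0,0,0.0116],"claw": 1},{"translation": [0.2125,0.328,0],"delta_rot": [0,0,0.0116],"claw": 1},{"translation": [0.2125,0.328,0],"delta_rot": [0,0,0.0116],"claw": 1},{"translation": [0.2125,0.328,0],"delta_rot": [0,0,0.0116],"claw": 1},{"translation": [0.2125,0.328,0],"delta_rot": [0,0,0.0116],"claw": 1},{"translation": [0.2125,0.328,0],"delta_rot": [0,0,0.0116],"claw": 1},{"translation": [0.2125,0.328,0],"delta_rot": [0,0,0.0116],"claw": 1}]}}

```text
clock: 1.1
ee_pos: [0.4509, -0.1985, 0.4046]
tool_rot: [-0.0, 0.865, 0.501, -0.0]
wrist_force: [0.2, -0.9, 0.1]
gripper_width: 0.0858
grip_force: 0.0
```

>>> {"name": "send_rows", "arguments": {"increments": [{"translation": [0.07,0.409,0],"claw": 0.2},{"translation": [0.07,0.409,0],"claw": 0.2},{"translation": [0.07,0.409,0],"claw": 0.2},{"translation": [0.07,0.409,0],"claw": 0.2},{"translation": [0.07,0.409,0],"claw": 0.2},{"translation": [0.07,0.409,0],"claw": 0.2},{"translation": [0.07,0.409,0],"claw": 0.2},{"translation": [0.07,0.409,0],"claw": 0.2},{"translation": [0.07,0.409,0],"claw": 0.2},{"translation": [0.07,0.409,0],"claw": 0.2}]}}

```text
$.increments[0]: bad value
```

```bash
python3 - <<'E'
from h import *
s=r.state(); print(s["ee_pos"],s["joints"].round(2),s["gripper_width"])
im=cv2.imread("pics/top0.png")
# yaw of dies: moments of raw mask, and peg direction
def w(u,z): return ray("top",u,z)[:2]
for k,(x0,y0,x1,y1) in dict(bridge=(362,244,386,274),pink=(362,210,386,232),gold=(283,214,300,234),metal=(279,256,296,276)).items():
    big=cv2.resize(im[y0:y1,x0:x1],None,fx=4,fy=4,interpolation=cv2.INTER_CUBIC).astype(int)
    m=((big[...,2]>big[...,1]*.8)&(big[...,2]>50)).astype(np.uint8)
    body=cv2.morphologyEx(m,cv2.MORPH_OPEN,cv2.getStructuringElement(cv2.MORPH_ELLIPSE,(25,25)))
    def pts(mm):
        y,x=np.nonzero(mm); return np.array([w(((a+.5)/4-.5+x0,(b+.5)/4-.5+y0),.04) for a,b in zip(x,y)])
    P=pts(body); c=P.mean(0); ev,V=np.linalg.eigh(np.cov((P-c).T)); 
    Q=pts(m&(1-cv2.dilate(body,np.ones((5,5))))) 
    print(k,c.round(4),"long",np.degrees(np.arctan2(V[1,1],V[0,1])).round(1)%180,4*np.sqrt(ev)*1000, "peg",len(Q),np.degrees(np.arctan2(*(Q.mean(0)-c)[::-1])) if len(Q) else None)
E
```

```text
[ 0.45092461 -0.19846712  0.40456765] [ 0.56  0.53 -0.37  1.95  0.29  0.71 -0.5 ] 0.08583503440570565
bridge [ 0.476 -0.089] long 150.6 [19.78116618 48.68955519] peg 3 145.30708357027908Traceback (most recent call last):
  File "<stdin>", line 12, in <module>
  File "<stdin>", line 11, in pts
  File "<stdin>", line 5, in w
  File "h.py", line 8, in ray
    K,R,t=cal(n); d=R.T@np.linalg.solve(K,[u[0],u[1],1.]); o=-R.T@t
          ~~~^^^
  File "h.py", line 4, in cal
    c=cams.calibration(n); return np.array(c["mtx"]),np.array(c["R"]),np.array(c["t"]).ravel()
ValueError: time passes only in moves, steps and waits
```

>>> {"name": "send_rows", "arguments": {"increments": [{"translation": [0.07,0.409,0],"delta_rot": [0,0,0],"claw": 0.2},{"translation": [0.07,0.409,0],"delta_rot": [0,0,0],"claw": 0.2},{"translation": [0.07,0.409,0],"delta_rot": [0,0,0],"claw": 0.2},{"translation": [0.07,0.409,0],"delta_rot": [0,0,0],"claw": 0.2},{"translation": [0.07,0.409,0],"delta_rot": [0,0,0],"claw": 0.2},{"translation": [0.07,0.409,0],"delta_rot": [0,0,0],"claw": 0.2},{"translation": [0.07,0.409,0],"delta_rot": [0,0,0],"claw": 0.2},{"translation": [0.07,0.409,0],"delta_rot": [0,0,0],"claw": 0.2},{"translation": [0.07,0.409,0],"delta_rot": [0,0,0],"claw": 0.2},{"translation": [0.07,0.409,0],"delta_rot": [0,0,0],"claw": 0.2}]}}

```text
clock: 2.1
ee_pos: [0.5342, 0.2926, 0.4044]
tool_rot: [0.0, 0.866, 0.5, -0.0]
wrist_force: [0.6, -0.8, -0.4]
gripper_width: 0.051
grip_force: 0.0
```

```bash
sed -i 's/^def cal(n):/import functools\n@functools.cache\ndef cal(n):/' h.py; python3 - <<'E'
from h import *
s=r.state(); print(s["ee_pos"],s["joints"].round(2),s["gripper_width"])
im=cv2.imread("pics/top0.png")
# yaw of dies: moments of raw mask, and peg direction
def w(u,z): return ray("top",u,z)[:2]
for k,(x0,y0,x1,y1) in dict(bridge=(362,244,386,274),pink=(362,210,386,232),gold=(283,214,300,234),metal=(279,256,296,276)).items():
    big=cv2.resize(im[y0:y1,x0:x1],None,fx=4,fy=4,interpolation=cv2.INTER_CUBIC).astype(int)
    m=((big[...,2]>big[...,1]*.8)&(big[...,2]>50)).astype(np.uint8)
    body=cv2.morphologyEx(m,cv2.MORPH_OPEN,cv2.getStructuringElement(cv2.MORPH_ELLIPSE,(25,25)))
    def pts(mm):
        y,x=np.nonzero(mm); return np.array([w(((a+.5)/4-.5+x0,(b+.5)/4-.5+y0),.04) for a,b in zip(x,y)])
    P=pts(body); c=P.mean(0); ev,V=np.linalg.eigh(np.cov((P-c).T)); 
    Q=pts(m&(1-cv2.dilate(body,np.ones((5,5))))) 
    print(k,c.round(4),"long",np.degrees(np.arctan2(V[1,1],V[0,1])).round(1)%180,4*np.sqrt(ev)*1000, "peg",len(Q),np.degrees(np.arctan2(*(Q.mean(0)-c)[::-1])) if len(Q) else None)
E
```

```text
[0.53423488 0.29262088 0.40438062] [-0.4   0.68 -0.31  1.61  0.25  0.89 -1.33] 0.051006392342710524
bridge [ 0.476 -0.089] long 150.6 [19.78116618 48.68955519] peg 3 145.30708357027908
pink [ 0.5593 -0.0987] long 152.8 [18.58529929 24.39513435] peg 161 48.27991541212154
gold [0.5553 0.0827] long 155.0 [17.6200332  25.60010542] peg 0 None
metal [0.4657 0.0901] long 160.5 [15.08919081 17.78919304] peg 49 72.8956172624862
```

>>> {"name": "send_rows", "arguments": {"increments": [{"translation": [0.01,0.03,-0.333],"delta_rot": [0,0,0],"claw": 0.1},{"translation": [0,0,-0.333],"delta_rot": [0,0,0],"claw": 0.1},{"translation": [0,0,-0.333],"delta_rot": [0,0,0],"claw": 0.1},{"translation": [0,0,-0.25],"delta_rot": [0,0,0],"claw": 0.1},{"translation": [0,0,0],"delta_rot": [0,0,0],"claw": 0.1},{"translation": [0,0,0],"delta_rot": [0,0,0],"claw": 0.1}]}}

```text
clock: 2.7
ee_pos: [0.5356, 0.2944, 0.2549]
tool_rot: [-0.0, 0.866, 0.5, -0.0]
wrist_force: [0.4, 0.1, -0.3]
gripper_width: 0.047
grip_force: 0.0
```

>>> {"name": "send_rows", "arguments": {"increments": [{"translation": [0,0.03,-0.1],"delta_rot": [0,0,0],"claw": 0.1},{"translation": [0,0,-0.1],"delta_rot": [0,0,0],"claw": 0.1},{"translation": [0,0,-0.05],"delta_rot": [0,0,0],"claw": 0.1},{"translation": [0,0,0],"delta_rot": [0,0,0],"claw": -0.4},{"translation": [0,0,0],"delta_rot": [0,0,0],"claw": -1},{"translation": [0,0,0],"delta_rot": [0,0,0],"claw": -1},{"translation": [0,0,0],"delta_rot": [0,0,0],"claw": -1},{"translation": [0,0,0],"delta_rot": [0,0,0],"claw": -1},{"translation": [0,0,0],"delta_rot": [0,0,0],"claw": -1}]}}

```text
clock: 3.6
ee_pos: [0.5346, 0.2985, 0.2252]
tool_rot: [-0.001, 0.866, 0.5, -0.0]
wrist_force: [-5.1, 1.8, 2.9]
gripper_width: 0.0131
grip_force: 61.0
```

```bash
python3 - <<'E'
from h import *
s=r.state(); print(s["ee_pos"],s["wrist_force"],s["torque"],s["gripper_width"],s["grip_force"],s["joints"].round(2))
E
```

```text
[0.53458478 0.29853317 0.22515368] [-5.1319166   1.81398646  2.90129696] [ 0.28290937  0.95125155 -0.12034223] 0.013146190850082722 61.0117381811142 [-0.46  0.92 -0.22  1.72  0.34  0.53 -1.42]
```

>>> {"name": "send_rows", "arguments": {"increments": [{"translation": [0,0,0],"delta_rot": [0,0,-0.0145],"claw": -1},{"translation": [0,0,0],"delta_rot": [0,0,-0.0145],"claw": -1},{"translation": [0,0,0],"delta_rot": [0,0,-0.0145],"claw": -1},{"translation": [0,0,0],"delta_rot": [0,0,-0.0145],"claw": -1},{"translation": [0,0,0],"delta_rot": [0,0,-0.0145],"claw": -1},{"translation": [0,0,0],"delta_rot": [0,0,-0.0145],"claw": -1},{"translation": [0,0,0],"delta_rot": [0,0,-0.0145],"claw": -1},{"translation": [0,0,0],"delta_rot": [0,0,-0.0145],"claw": -1},{"translation": [0,0,0],"delta_rot": [0,0,-0.0145],"claw": -1},{"translation": [0,0,0],"delta_rot": [0,0,-0.0145],"claw": -1}]}}

```text
clock: 4.6
ee_pos: [0.5349, 0.2981, 0.2251]
tool_rot: [0.0, 0.998, 0.067, -0.001]
wrist_force: [-4.1, 0.2, 2.6]
gripper_width: 0.0131
grip_force: 61.1
```

```bash
python3 - <<'E'
from meas import *
s=r.state(); q=s["tool_rot"]; print(s["ee_pos"],s["wrist_force"].round(1),s["torque"].round(2),2*np.degrees(np.arctan2(q[2],q[1]))-90,s["joints"].round(2))
im=cams.camera("top"); sc=cams.camera("scene"); cv2.imwrite("pics/t3.png",im); cv2.imwrite("pics/s3.png",sc); print(plate(im))
cv2.imwrite("pics/c3.png",np.hstack([cv2.resize(im[180:285,145:240],(380,420),interpolation=cv2.INTER_CUBIC),cv2.resize(sc[140:215,180:250],(390,420),interpolation=cv2.INTER_CUBIC)]))
E
```

```text
[0.53494676 0.29805299 0.22514735] [-4.1  0.2  2.6] [0.14 0.74 0.18] -82.3534931353114 [-0.58  0.92  0.    1.73 -0.    0.49 -2.02]
[([193.6, 267.8], 5), ([195.5, 274.5], 4)]
```

View pics/c3.png

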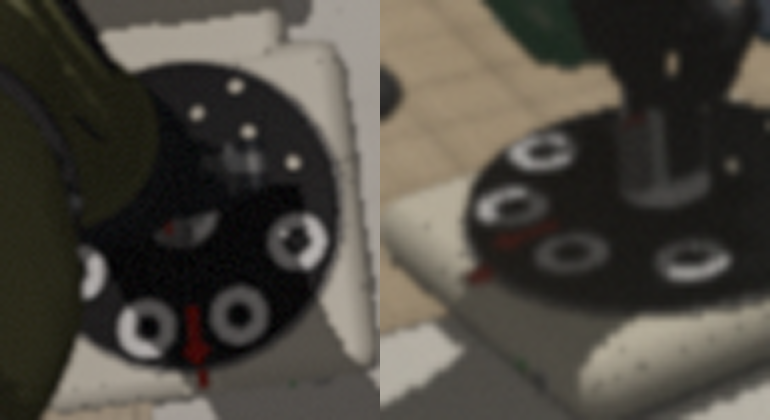

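```bash
python3 - <<'E'
from meas import *
im=cv2.imread("pics/t3.png").astype(int); b,g,rr=[im[...,i] for i in range(3)]
m=((rr>1.6*g)&(rr>1.6*b)&(rr>35)).astype(np.uint8); m[:180]=0;m[285:]=0;m[:,:145]=0;m[:,240:]=0
wt=m*(rr-np.maximum(g,b)); c=np.array([.5352,.298])
n,l,st,_=cv2.connectedComponentsWithStats(m)
for i in range(1,n):
    if st[i,4]<3: continue
    y,x=np.nonzero(l==i); print(st[i])
    for v in np.unique(y):
        k=y==v; u=np.average(x[k],weights=wt[y[k],x[k]])
        for z in((.047,.0357) if v>=272 else (.047,)):
            d=ray("top",(u,v),z)[:2]-c; print(v,round(u,2),z,np.round(np.hypot(*d),4),np.round(np.degrees(np.arctan2(d[1],d[0]))%360,1))
E
```

```text
[186 236   2   3   5]
236 186.56 0.047 0.0102 136.4
237 186.57 0.047 0.0118 143.9
238 187.0 0.047 0.0131 153.0
[191 256   6  15  53]
256 193.0 0.047 0.0506 189.2
257 192.92 0.047 0.0527 188.8
258 192.91 0.047 0.0548 188.5
259 192.88 0.047 0.0568 188.2
260 192.92 0.047 0.0589 188.0
261 192.96 0.047 0.061 187.9
262 193.0 0.047 0.0631 187.8
263 193.0 0.047 0.0652 187.6
264 193.04 0.047 0.0673 187.5
265 193.45 0.047 0.0695 188.0
266 193.88 0.047 0.0718 188.6
267 193.64 0.047 0.0738 188.0
268 193.48 0.047 0.0758 187.6
269 193.53 0.047 0.0779 187.5
270 193.98 0.047 0.0801 188.0
[194 272   3   5  12]
272 195.05 0.047 0.0846 189.2
272 195.05 0.0357 0.0836 187.6
273 195.09 0.047 0.0866 189.1
273 195.09 0.0357 0.0857 187.5
274 195.45 0.047 0.0888 189.4
274 195.45 0.0357 0.0879 187.9
275 195.47 0.047 0.0909 189.3
275 195.47 0.0357 0.09 187.8
276 195.47 0.047 0.093 189.1
276 195.47 0.0357 0.0921 187.6
```

>>> {"name": "send_rows", "arguments": {"increments": [{"translation": [0,0,0],"delta_rot": [0,0,0],"claw": 0},{"translation": [0,0,0],"delta_rot": [0,0,0],"claw": 0},{"translation": [0,0,0.25],"delta_rot": [0,0,0],"claw": 0},{"translation": [0,0,0.35],"delta_rot": [0,0,0],"claw": 0},{"translation": [-0.1155,-0.346,0.2],"delta_rot": [0,0,0.0208],"claw": 0},{"translation": [-0.1155,-0.346,0],"delta_rot": [0,0,0.0208],"claw": 0},{"translation": [-0.1155,-0.346,0],"delta_rot": [0,0,0.0208],"claw": 0},{"translation": [-0.1155,-0.346,0],"delta_rot": [0,0,0.0208],"claw": 0},{"translation": [-0.1155,-0.346,0],"delta_rot": [0,0,0.0208],"claw": 0},{"translation": [0,0,0],"delta_rot": [0,0,0.0208],"claw": 0}]}}

```text
clock: 5.7
ee_pos: [0.4646, 0.083, 0.3207]
tool_rot: [0.002, 0.897, 0.442, -0.003]
wrist_force: [-0.5, 0.7, -0.1]
gripper_width: 0.0427
grip_force: 0.0
```

>>> {"name": "send_rows", "arguments": {"increments": [{"translation": [0,0,0],"delta_rot": [0,0,0.0208],"claw": 0},{"translation": [0,0,-0.2],"delta_rot": [0,0,0.0208],"claw": 0},{"translation": [0,0,-0.2],"delta_rot": [0,0,0],"claw": 0},{"translation": [0,0,0],"delta_rot": [0,0,0],"claw": 0}]}}

```text
clock: 6.1
ee_pos: [0.4662, 0.0896, 0.2711]
tool_rot: [-0.0, 0.831, 0.557, -0.001]
wrist_force: [-0.0, -0.4, 0.2]
gripper_width: 0.0428
grip_force: 0.0
```

```bash
python3 - <<'E'
from meas import *
s=r.state(); q=s["tool_rot"]; print(s["ee_pos"],s["wrist_force"].round(1),2*np.degrees(np.arctan2(q[2],q[1]))-90,s["gripper_width"],s["joints"].round(2))
im=cams.camera("top"); sc=cams.camera("scene"); cv2.imwrite("pics/t4.png",im); cv2.imwrite("pics/s4.png",sc); print(plate(im))
for u in plate(im): print(ray("top",u[0],.047)[:2]-[.5352,.298])
cv2.imwrite("pics/c4.png",np.hstack([cv2.resize(im[170:290,140:320],(480,320),interpolation=cv2.INTER_CUBIC),cv2.resize(sc[195:255,205:265],(320,320),interpolation=cv2.INTER_CUBIC)]))
E
```

```text
[0.46618938 0.08957979 0.27106975] [-0.  -0.4  0.2] -22.32684690295075 0.042813911885603795 [-0.15  0.74 -0.22  2.12  0.48  0.33 -1.16]
[([187.0, 236.0], 3), ([193.3, 265.3], 78)]
[-0.00737276  0.00608232]
[-0.06948213 -0.00940948]
```

View pics/c4.png

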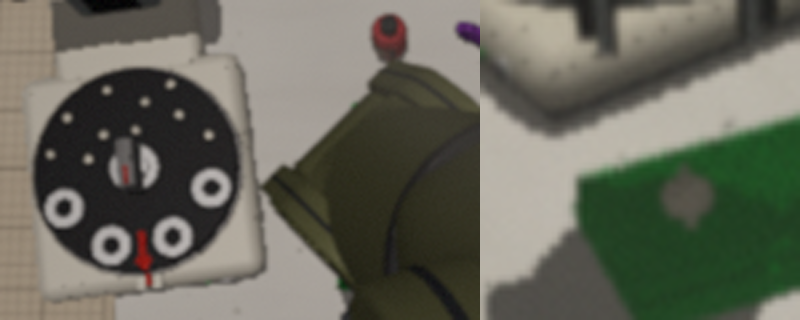

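>>> {"name": "send_rows", "arguments": {"increments": [{"translation": [0,0,-0.2],"delta_rot": [0,0,0],"claw": -0.35},{"translation": [0,0,-0.2],"delta_rot": [0,0,0],"claw": -0.35},{"translation": [0,0,-0.15],"delta_rot": [0,0,0],"claw": -0.35},{"translation": [0,0,-0.05],"delta_rot": [0,0,0],"claw": -0.35},{"translation": [0,0,-0.025],"delta_rot": [0,0,0],"claw": -0.35},{"translation": [0,0,0],"delta_rot": [0,0,0],"claw": -0.35}]}}

```text
clock: 6.8
ee_pos: [0.4668, 0.0904, 0.1984]
tool_rot: [0.0, 0.831, 0.557, 0.001]
wrist_force: [0.3, -0.4, -0.4]
gripper_width: 0.028
grip_force: 0.0
```

```bash
python3 - <<'E'
from meas import *
im=cv2.imread("pics/t4.png")
W=np.array([ray("top",s[:2],.046)[:2] for s in seats(im,(145,180,240,285))]); 
A=np.c_[2*W,np.ones(len(W))];s=np.linalg.lstsq(A,(W**2).sum(1),rcond=None)[0];print("fit",s[:2],np.sqrt(s[2]+s[:2]@s[:2]))
c=np.array([.5352,.298])
for w in W: d=w-c; print(w.round(4),np.hypot(*d).round(4),np.degrees(np.arctan2(d[1],d[0]))%360)
for n,a in(("LE",120.2),("L",165.2),("R",210.2),("RE",255.2)):
    print(n,(c+.064*np.array([np.cos(np.radians(a)),np.sin(np.radians(a))])).round(4))
E
```

```text
fit [0.53552934 0.29825308] 0.06397763753244094
[0.4736 0.3146] 0.0638 164.95119415354412
[0.4803 0.266 ] 0.0635 210.20195668242704
[0.5033 0.3535] 0.064 119.91681677417571
[0.5191 0.2364] 0.0637 255.31896596021934
LE [0.503  0.3533]
L [0.4733 0.3143]
R [0.4799 0.2658]
RE [0.5189 0.2361]
```

>>> {"name": "send_rows", "arguments": {"increments": [{"translation": [0,0,-0.017],"delta_rot": [0,0,0],"claw": -0.35},{"translation": [0,0,-0.017],"delta_rot": [0,0,0],"claw": -0.35},{"translation": [0,0,0],"delta_rot": [0,0,0],"claw": -0.35}]}}

```text
clock: 7.1
ee_pos: [0.4665, 0.0903, 0.196]
tool_rot: [0.001, 0.831, 0.557, 0.001]
wrist_force: [-2.1, -0.8, 23.2]
gripper_width: 0.0272
grip_force: 11.3
```

>>> {"name": "send_rows", "arguments": {"increments": [{"translation": [0,0,0.03],"delta_rot": [0,0,0],"claw": -0.35},{"translation": [0,0,0],"delta_rot": [0,0,0],"claw": -0.5},{"translation": [0,0,0],"delta_rot": [0,0,0],"claw": -1},{"translation": [0,0,0],"delta_rot": [0,0,0],"claw": -1},{"translation": [0,0,0],"delta_rot": [0,0,0],"claw": -1},{"translation": [0,0,0],"delta_rot": [0,0,0],"claw": -1}]}}

```text
clock: 7.7
ee_pos: [0.4666, 0.0902, 0.1988]
tool_rot: [0.001, 0.831, 0.557, 0.001]
wrist_force: [-1.9, 0.1, 17.7]
gripper_width: 0.019
grip_force: 58.1
```

```bash
python3 - <<'E'
from meas import *
s=r.state(); print(s["ee_pos"],s["wrist_force"].round(1),s["torque"].round(2),s["gripper_width"],s["grip_force"])
sc=cams.camera("scene"); cv2.imwrite("pics/c5.png",cv2.resize(sc[195:255,205:275],(700,600),interpolation=cv2.INTER_CUBIC))
E
```

```text
[0.46655549 0.09024068 0.1988349 ] [-1.9  0.1 17.7] [-0.07  0.27  0.02] 0.018953137622099554 58.12125541269779
```

View pics/c5.png

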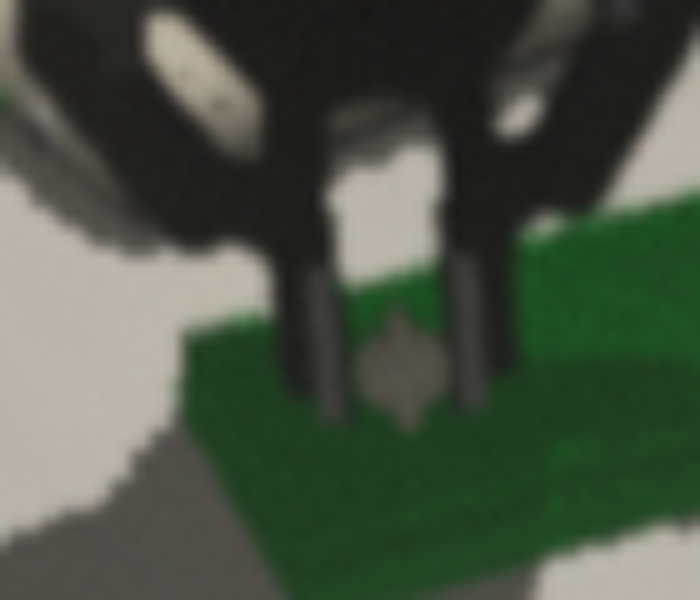

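>>> {"name": "send_rows", "arguments": {"increments": [{"translation": [0,0,0.05],"delta_rot": [0,0,0],"claw": -1},{"translation": [0,0,0.15],"delta_rot": [0,0,0],"claw": -1},{"translation": [0,0,0.25],"delta_rot": [0,0,0],"claw": -1},{"translation": [0,0,0.25],"delta_rot": [0,0,0],"claw": -1},{"translation": [0.07,0.2,0.02],"delta_rot": [0,0,0.007],"claw": -1},{"translation": [0.11,0.3,0],"delta_rot": [0,0,0.007],"claw": -1},{"translation": [0.11,0.3,0],"delta_rot": [0,0,0.007],"claw": -1},{"translation": [0.1,0.28,0],"delta_rot": [0,0,0],"claw": -1},{"translation": [0.05,0.14,0],"delta_rot": [0,0,0],"claw": -1},{"translation": [0,0,0],"delta_rot": [0,0,0],"claw": -1}]}}

```text
clock: 8.75
ee_pos: [0.5192, 0.2399, 0.2839]
tool_rot: [-0.001, 0.791, 0.612, 0.002]
wrist_force: [-0.3, 0.1, -0.4]
gripper_width: 0.019
grip_force: 58.7
```

```bash
python3 - <<'E'
from meas import *
s=r.state(); q=s["tool_rot"];print(s["ee_pos"],s["wrist_force"].round(1),s["torque"].round(2),s["gripper_width"],s["grip_force"],2*np.degrees(np.arctan2(q[2],q[1]))-90)
sc=cams.camera("scene"); cv2.imwrite("pics/s6.png",sc)
# grey-ish blob presence on tray where metal was
print(sc[226:236,238:248].mean((0,1)))
E
```

```text
[0.519206   0.2399082  0.28389707] [-0.3  0.1 -0.4] [0.01 0.02 0.02] 0.018958393223419814 58.67034427821636 -14.564503327008325
[33.82 75.92 29.97]
```

>>> {"name": "send_rows", "arguments": {"increments": [{"translation": [-0.002,-0.032,-0.1],"delta_rot": [0,0,0],"claw": -1},{"translation": [0,0,-0.15],"delta_rot": [0,0,0],"claw": -1},{"translation": [0,0,-0.15],"delta_rot": [0,0,0],"claw": -1},{"translation": [0,0,-0.08],"delta_rot": [0,0,0],"claw": -1},{"translation": [0,0,-0.025],"delta_rot": [0,0,0],"claw": -1},{"translation": [0,0,0],"delta_rot": [0,0,0],"claw": -1},{"translation": [0,0,0],"delta_rot": [0,0,0],"claw": -1}]}}

```text
clock: 9.5
ee_pos: [0.5189, 0.2324, 0.2234]
tool_rot: [0.0, 0.792, 0.61, 0.0]
wrist_force: [0.0, 0.1, -0.3]
gripper_width: 0.0186
grip_force: 58.7
```

>>> {"name": "send_rows", "arguments": {"increments": [{"translation": [0,0.031,0],"delta_rot": [0,0,0],"claw": -1},{"translation": [0,0,0],"delta_rot": [0,0,0],"claw": -1},{"translation": [0,0,-0.008],"delta_rot": [0,0,0],"claw": -1},{"translation": [0,0,-0.006],"delta_rot": [0,0,0],"claw": -1},{"translation": [0,0,0],"delta_rot": [0,0,0],"claw": -1},{"translation": [0,0,0],"delta_rot": [0,0,0],"claw": -1}]}}

```text
clock: 10.1
ee_pos: [0.5188, 0.2368, 0.2222]
tool_rot: [0.0, 0.792, 0.61, 0.0]
wrist_force: [-1.2, 0.0, 5.8]
gripper_width: 0.0187
grip_force: 59.3
```

>>> {"name": "send_rows", "arguments": {"increments": [{"translation": [0,0,0],"delta_rot": [0,0,0],"claw": -0.5},{"translation": [0,0,0],"delta_rot": [0,0,0],"claw": -0.3},{"translation": [0,0,0],"delta_rot": [0,0,0],"claw": -0.3},{"translation": [0,0,0.1],"delta_rot": [0,0,0],"claw": -0.3},{"translation": [0,0,0.3],"delta_rot": [0,0,0],"claw": -0.1},{"translation": [0,0,0.3],"delta_rot": [0,0,0],"claw": -0.1},{"translation": [0.043,-0.35,0],"delta_rot": [0,0,-0.0085],"claw": -0.1},{"translation": [0.043,-0.35,0],"delta_rot": [0,0,-0.0085],"claw": -0.1},{"translation": [0.043,-0.35,0],"delta_rot": [0,0,-0.0085],"claw": -0.1},{"translation": [0.043,-0.35,0],"delta_rot": [0,0,-0.0085],"claw": -0.1}]}}

```text
clock: 11.1
ee_pos: [0.5395, 0.0669, 0.3064]
tool_rot: [0.0, 0.853, 0.522, 0.0]
wrist_force: [0.6, -0.3, 0.4]
gripper_width: 0.0382
grip_force: 0.0
```

>>> {"name": "send_rows", "arguments": {"increments": [{"translation": [0.043,-0.35,0],"delta_rot": [0,0,0],"claw": -0.1},{"translation": [0.043,-0.35,0],"delta_rot": [0,0,0],"claw": -0.1},{"translation": [0.043,-0.35,0],"delta_rot": [0,0,0],"claw": -0.1},{"translation": [0.043,-0.35,0],"delta_rot": [0,0,0],"claw": -0.1},{"translation": [0,0,0],"delta_rot": [0,0,0],"claw": -0.1},{"translation": [0,0,0],"delta_rot": [0,0,0],"claw": -0.1}]}}

```text
clock: 11.7
ee_pos: [0.5599, -0.1009, 0.3059]
tool_rot: [0.0, 0.854, 0.521, 0.0]
wrist_force: [-0.4, 0.5, -0.5]
gripper_width: 0.0383
grip_force: 0.0
```

```bash
python3 - <<'E'
from meas import *
s=r.state(); q=s["tool_rot"];print(s["ee_pos"],s["wrist_force"].round(1),s["gripper_width"],2*np.degrees(np.arctan2(q[2],q[1]))-90)
im=cams.camera("top");sc=cams.camera("scene"); cv2.imwrite("pics/s7.png",sc);cv2.imwrite("pics/t7.png",im); print(plate(im))
cv2.imwrite("pics/c7.png",np.hstack([cv2.resize(im[180:285,145:240],(380,420),interpolation=cv2.INTER_CUBIC),cv2.resize(sc[140:215,180:250],(390,420),interpolation=cv2.INTER_CUBIC)]))
E
```

```text
[ 0.55988694 -0.10085526  0.30588706] [-0.4  0.5 -0.5] 0.03827658555824924 -27.19116039483623
[([186.8, 235.0], 5), ([193.5, 265.4], 76)]
```

View pics/c7.png

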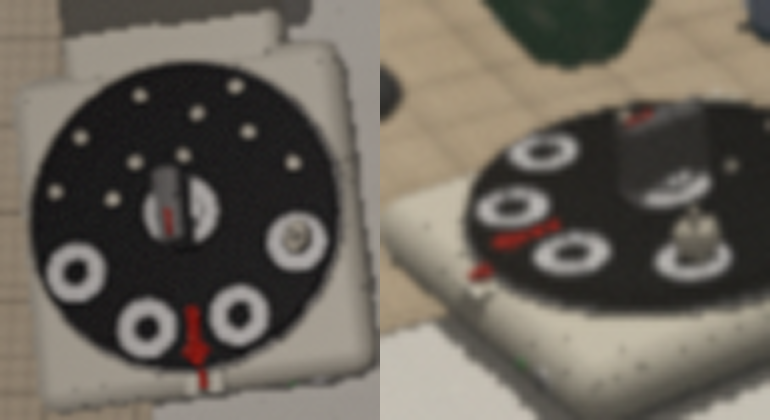

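>>> {"name": "send_rows", "arguments": {"increments": [{"translation": [-0.003,0.014,-0.25],"delta_rot": [0,0,0],"claw": -0.1},{"translation": [0,0,-0.3],"delta_rot": [0,0,0],"claw": -0.1},{"translation": [0,0,-0.2],"delta_rot": [0,0,0],"claw": -0.1},{"translation": [0,0,-0.1],"delta_rot": [0,0,0],"claw": -0.1},{"translation": [0,0,-0.03],"delta_rot": [0,0,0],"claw": -0.1},{"translation": [0,0,0],"delta_rot": [0,0,0],"claw": -0.3},{"translation": [0,0,0],"delta_rot": [0,0,0],"claw": -0.5},{"translation": [0,0,0],"delta_rot": [0,0,0],"claw": -1},{"translation": [0,0,0],"delta_rot": [0,0,0],"claw": -1},{"translation": [0,0,0],"delta_rot": [0,0,0],"claw": -1}]}}

```text
clock: 12.8
ee_pos: [0.5602, -0.0978, 0.201]
tool_rot: [0.001, 0.853, 0.522, 0.001]
wrist_force: [-0.8, -0.4, 6.4]
gripper_width: 0.0221
grip_force: 59.4
```

>>> {"name": "send_rows", "arguments": {"increments": [{"translation": [0,0,0.05],"delta_rot": [0,0,0],"claw": -1},{"translation": [0,0,0.125],"delta_rot": [0,0,0],"claw": -1},{"translation": [0,0,0.3],"delta_rot": [0,0,0],"claw": -1},{"translation": [0,0,0.3],"delta_rot": [0,0,0],"claw": -1},{"translation": [-0.05,0.2,0.05],"delta_rot": [0,0,-0.0113],"claw": -1},{"translation": [-0.083,0.38,0],"delta_rot": [0,0,-0.0113],"claw": -1},{"translation": [-0.083,0.38,0],"delta_rot": [0,0,-0.0113],"claw": -1},{"translation": [-0.083,0.38,0],"delta_rot": [0,0,-0.0113],"claw": -1},{"translation": [-0.083,0.38,0],"delta_rot": [0,0,-0.0113],"claw": -1},{"translation": [-0.083,0.38,0],"delta_rot": [0,0,-0.0113],"claw": -1}]}}

```text
clock: 13.8
ee_pos: [0.5032, 0.1558, 0.2992]
tool_rot: [0.0, 0.944, 0.329, 0.0]
wrist_force: [0.6, 0.7, -0.9]
gripper_width: 0.0223
grip_force: 58.8
```

>>> {"name": "send_rows", "arguments": {"increments": [{"translation": [-0.083,0.38,0],"delta_rot": [0,0,-0.0113],"claw": -1},{"translation": [-0.083,0.38,0],"delta_rot": [0,0,-0.0113],"claw": -1},{"translation": [-0.033,0.172,0],"delta_rot": [0,0,0],"claw": -1},{"translation": [0,0,0],"delta_rot": [0,0,0],"claw": -1},{"translation": [0,0,0],"delta_rot": [0,0,0],"claw": -1},{"translation": [0,0,0],"delta_rot": [0,0,0],"claw": -1}]}}

```text
clock: 14.4
ee_pos: [0.4805, 0.2642, 0.2989]
tool_rot: [0.001, 0.965, 0.261, -0.0]
wrist_force: [0.5, -0.6, 0.6]
gripper_width: 0.0219
grip_force: 58.9
```

```bash
python3 - <<'E'
from meas import *
s=r.state(); q=s["tool_rot"];print(s["ee_pos"],s["wrist_force"].round(1),s["gripper_width"],2*np.degrees(np.arctan2(q[2],q[1]))-90,s["joints"].round(2))
im=cams.camera("top");sc=cams.camera("scene"); cv2.imwrite("pics/s8.png",sc);cv2.imwrite("pics/t8.png",im)
u=proj("scene",s["ee_pos"]-[0,0,.165]).astype(int); print(u); x,y=u
cv2.imwrite("pics/c8.png",cv2.resize(sc[y-35:y+45,x-45:x+55],(600,480),interpolation=cv2.INTER_CUBIC))
E
```

```text
[0.48047605 0.26421988 0.29889508] [ 0.5 -0.6  0.6] 0.021877838958942276 -59.69111466201974 [-0.53  0.74 -0.1   1.9   0.15  0.51 -1.77]
[211 148]
```

View pics/c8.png

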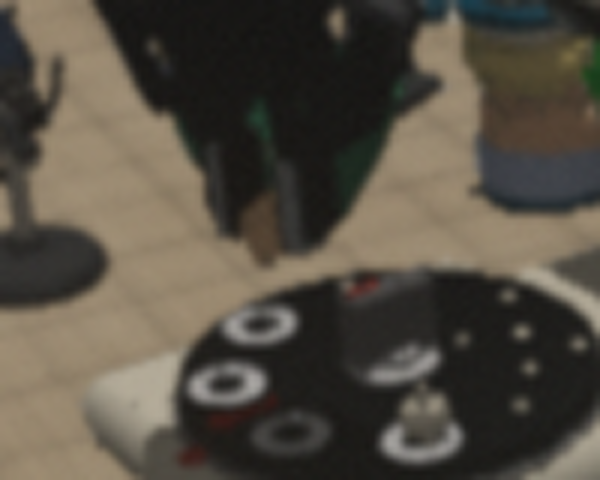

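>>> {"name": "send_rows", "arguments": {"increments": [{"translation": [-0.003,0.014,-0.1],"delta_rot": [0,0,0],"claw": -1},{"translation": [0,0,-0.2],"delta_rot": [0,0,0],"claw": -1},{"translation": [0,0,-0.2],"delta_rot": [0,0,0],"claw": -1},{"translation": [0,0,-0.09],"delta_rot": [0,0,0],"claw": -1},{"translation": [0,0,-0.022],"delta_rot": [0,0,0],"claw": -1},{"translation": [0,0,0],"delta_rot": [0,0,0],"claw": -1},{"translation": [0,0,0],"delta_rot": [0,0,0],"claw": -1}]}}

```text
clock: 15.2
ee_pos: [0.4801, 0.2679, 0.2261]
tool_rot: [-0.0, 0.965, 0.262, 0.001]
wrist_force: [0.8, 0.8, -0.6]
gripper_width: 0.0221
grip_force: 58.9
```

>>> {"name": "send_rows", "arguments": {"increments": [{"translation": [0,-0.005,-0.008],"delta_rot": [0,0,0],"claw": -1},{"translation": [0,0,-0.006],"delta_rot": [0,0,0],"claw": -1},{"translation": [0,0,0],"delta_rot": [0,0,0],"claw": -1},{"translation": [0,0,0],"delta_rot": [0,0,0],"claw": -1},{"translation": [0,0,0],"delta_rot": [0,0,0],"claw": -1}]}}

```text
clock: 15.7
ee_pos: [0.4799, 0.2672, 0.2241]
tool_rot: [-0.0, 0.965, 0.263, 0.0]
wrist_force: [0.4, 0.5, 2.2]
gripper_width: 0.0221
grip_force: 59.2
```

>>> {"name": "send_rows", "arguments": {"increments": [{"translation": [0,-0.007,-0.004],"delta_rot": [0,0,0],"claw": -1},{"translation": [0,0,0],"delta_rot": [0,0,0],"claw": -1},{"translation": [0,0,0],"delta_rot": [0,0,0],"claw": -0.4},{"translation": [0,0,0],"delta_rot": [0,0,0],"claw": -0.25},{"translation": [0,0,0],"delta_rot": [0,0,0],"claw": -0.25},{"translation": [0,0,0.1],"delta_rot": [0,0,0],"claw": -0.25},{"translation": [0,0,0.3],"delta_rot": [0,0,0],"claw": 0},{"translation": [0,0,0.3],"delta_rot": [0,0,0],"claw": 0},{"translation": [0,-0.37,0],"delta_rot": [0,0,-0.0207],"claw": 0},{"translation": [0,-0.37,0],"delta_rot": [0,0,-0.0207],"claw": 0}]}}

```text
clock: 16.7
ee_pos: [0.4799, 0.1778, 0.3092]
tool_rot: [-0.001, 0.991, 0.134, 0.002]
wrist_force: [0.2, -0.7, -0.4]
gripper_width: 0.0426
grip_force: 0.0
```

```bash
python3 - <<'E'
from meas import *
s=r.state(); print(s["ee_pos"],s["gripper_width"])
im=cams.camera("top");sc=cams.camera("scene"); cv2.imwrite("pics/t9.png",im); cv2.imwrite("pics/s9.png",sc)
a=im[180:285,145:240]; sc=cv2.imread("pics/s4.png") if 0 else cv2.imread("pics/scene0.png")
cv2.imwrite("pics/c9.png",np.hstack([cv2.resize(a,(380,420),interpolation=cv2.INTER_CUBIC),cv2.resize(sc[265:305,280:325],(400,420),interpolation=cv2.INTER_CUBIC)]))
# bridge mask in scene, tight
x0,y0,x1,y1=275,265,325,305
big=cv2.resize(sc[y0:y1,x0:x1],None,fx=4,fy=4,interpolation=cv2.INTER_CUBIC).astype(int)
m=((big[...,2]>big[...,1]*.95)&(big[...,2]>60)).astype(np.uint8); n,l,st,ce=cv2.connectedComponentsWithStats(m)
for i in range(1,n):
    if st[i,4]>200: print("scene",[round(float(v),1) for v in (st[i,0]/4+x0,st[i,1]/4+y0,st[i,2]/4,st[i,3]/4,*(ce[i]/4+[x0,y0]))],st[i,4]/16)
for X in([.476,-.0892,.023],[.476,-.0892,.04],[.476,-.0892,.058]): print("proj",proj("scene",X).round(1),proj("top",X).round(1))
E
```

```text
[0.47989667 0.17782804 0.30923362] 0.04256701783685143
scene [275.0, 265.0, 38.0, 17.5, 287.7, 270.8] 341.3125
scene [284.5, 276.8, 25.8, 15.8, 297.5, 284.8] 312.1875
proj [296.9 287.1] [371.7 260.6]
proj [296.9 279.5] [373.2 260. ]
proj [296.9 271.2] [374.9 259.3]
```

View pics/c9.png

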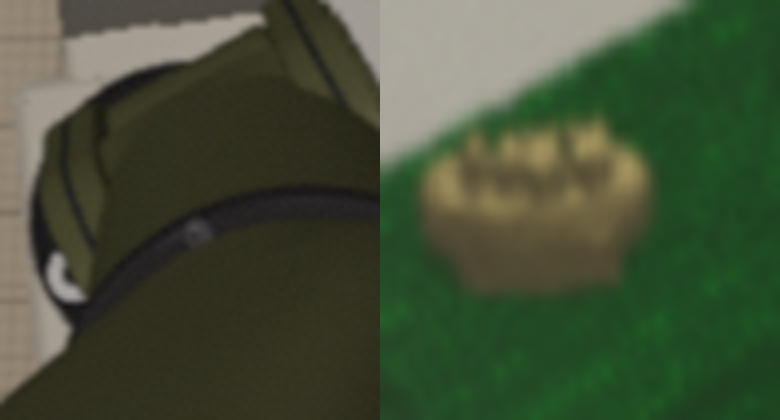

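>>> {"name": "send_rows", "arguments": {"increments": [{"translation": [-0.005,-0.37,0],"delta_rot": [0,0,-0.0207],"claw": 0},{"translation": [-0.005,-0.37,0],"delta_rot": [0,0,-0.0207],"claw": 0},{"translation": [-0.005,-0.37,0],"delta_rot": [0,0,-0.0207],"claw": 0},{"translation": [-0.005,-0.37,0],"delta_rot": [0,0,-0.0207],"claw": 0},{"translation": [-0.005,-0.37,0],"delta_rot": [0,0,-0.0207],"claw": 0},{"translation": [-0.005,-0.37,0],"delta_rot": [0,0,-0.0207],"claw": 0},{"translation": [0,0,0],"delta_rot": [0,0,0],"claw": 0},{"translation": [0,0,0],"delta_rot": [0,0,0],"claw": 0},{"translation": [0,0,0],"delta_rot": [0,0,0],"claw": 0}]}}

```text
clock: 17.7
ee_pos: [0.4762, -0.0875, 0.3075]
tool_rot: [-0.001, 0.968, -0.25, -0.0]
wrist_force: [0.2, 0.9, 0.3]
gripper_width: 0.0426
grip_force: 0.0
```

```bash
python3 - <<'E'
from meas import *
s=r.state(); q=s["tool_rot"];print(s["ee_pos"],s["gripper_width"],2*np.degrees(np.arctan2(q[2],q[1]))-90,s["joints"].round(2),s["joint_velocities"].round(2))
im=cams.camera("top");cv2.imwrite("pics/t10.png",im);print(plate(im))
cv2.imwrite("pics/c10.png",np.hstack([cv2.resize(im[180:285,145:240],(380,420),interpolation=cv2.INTER_CUBIC)]))
E
```

```text
[ 0.47624159 -0.08752546  0.30748921] 0.04259636607011806 -119.00742122529057 [ 0.05  0.68  0.05  2.08 -0.09  0.39 -1.9 ] [-0.02  0.   -0.    0.   -0.   -0.   -0.  ]
[([186.8, 235.0], 5), ([193.4, 265.4], 77)]
```

View pics/c10.png

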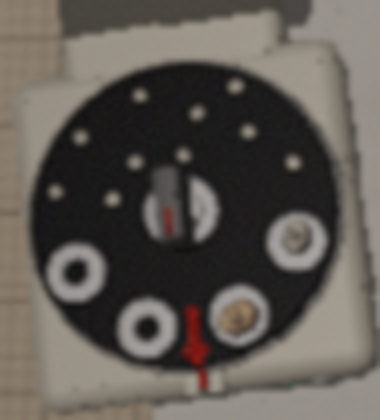

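>>> {"name": "send_rows", "arguments": {"increments": [{"translation": [0.002,-0.015,-0.25],"delta_rot": [0,0,0],"claw": 0},{"translation": [0,0,-0.3],"delta_rot": [0,0,0],"claw": 0},{"translation": [0,0,-0.2],"delta_rot": [0,0,0],"claw": 0},{"translation": [0,0,-0.11],"delta_rot": [0,0,0],"claw": 0},{"translation": [0,0,-0.03],"delta_rot": [0,0,0],"claw": 0},{"translation": [0,0,0],"delta_rot": [0,0,0],"claw": -0.2},{"translation": [0,0,0],"delta_rot": [0,0,0],"claw": -0.4},{"translation": [0,0,0],"delta_rot": [0,0,0],"claw": -1},{"translation": [0,0,0],"delta_rot": [0,0,0],"claw": -1},{"translation": [0,0,0],"delta_rot": [0,0,0],"claw": -1}]}}

```text
clock: 18.75
ee_pos: [0.4767, -0.0906, 0.2018]
tool_rot: [-0.0, 0.968, -0.252, 0.001]
wrist_force: [-1.0, 1.3, 7.3]
gripper_width: 0.0216
grip_force: 59.4
```

>>> {"name": "send_rows", "arguments": {"increments": [{"translation": [0,0,0],"delta_rot": [0,0,0],"claw": -1}]}}

```text
clock: 18.85
ee_pos: [0.4767, -0.0906, 0.2018]
tool_rot: [-0.0, 0.968, -0.252, 0.001]
wrist_force: [0.8, 0.9, 6.9]
gripper_width: 0.0219
grip_force: 59.4
```

>>> {"name": "send_rows", "arguments": {"increments": [{"translation": [0,0,0.05],"delta_rot": [0,0,0],"claw": -1},{"translation": [0,0,0.125],"delta_rot": [0,0,0],"claw": -1},{"translation": [0,0,0.3],"delta_rot": [0,0,0],"claw": -1},{"translation": [0,0,0.3],"delta_rot": [0,0,0],"claw": -1},{"translation": [0,0.15,0.05],"delta_rot": [0,0,0.0223],"claw": -1},{"translation": [0,0.3,0],"delta_rot": [0,0,0.0223],"claw": -1},{"translation": [0,0.3,0],"delta_rot": [0,0,0.0223],"claw": -1},{"translation": [0,0.3,0],"delta_rot": [0,0,0.0223],"claw": -1},{"translation": [0,0.3,0],"delta_rot": [0,0,0.0223],"claw": -1},{"translation": [0,0.3,0],"delta_rot": [0,0,0.0223],"claw": -1}]}}

```text
clock: 19.85
ee_pos: [0.4761, 0.1086, 0.3002]
tool_rot: [0.0, 0.986, 0.168, 0.0]
wrist_force: [0.8, -0.4, -0.7]
gripper_width: 0.0216
grip_force: 58.9
```

>>> {"name": "send_rows", "arguments": {"increments": [{"translation": [0,0.3,0],"delta_rot": [0,0,0.0223],"claw": -1},{"translation": [0,0.3,0],"delta_rot": [0,0,0.0223],"claw": -1},{"translation": [-0.01,0.3,0],"delta_rot": [0,0,0.0223],"claw": -1},{"translation": [-0.01,0.3,0],"delta_rot": [0,0,0.0223],"claw": -1},{"translation": [-0.007,0.3,0],"delta_rot": [0,0,0.0223],"claw": -1},{"translation": [0,0.2,0],"delta_rot": [0,0,0.0223],"claw": -1},{"translation": [0,0.026,0],"delta_rot": [0,0,0.0223],"claw": -1},{"translation": [0,0,0],"delta_rot": [0,0,0],"claw": -1},{"translation": [0,0,0],"delta_rot": [0,0,0],"claw": -1},{"translation": [0,0,0],"delta_rot": [0,0,0],"claw": -1}]}}

```text
clock: 20.85
ee_pos: [0.4733, 0.3133, 0.2996]
tool_rot: [0.001, 0.793, 0.609, -0.0]
wrist_force: [-0.0, -0.1, 0.4]
gripper_width: 0.0217
grip_force: 58.9
```

```bash
python3 - <<'E'
from meas import *
s=r.state(); q=s["tool_rot"];print(s["ee_pos"],s["gripper_width"],2*np.degrees(np.arctan2(q[2],q[1]))-90,s["joints"].round(2))
sc=cams.camera("scene");cv2.imwrite("pics/s11.png",sc)
print(sc[278:290,288:306].mean((0,1)))
E
```

```text
[0.47330397 0.3132783  0.29962357] 0.021651565097754833 -15.018182625730702 [-0.48  0.77 -0.32  1.83  0.4   0.6  -1.31]
[38.65740741 79.89814815 35.47222222]
```

>>> {"name": "send_rows", "arguments": {"increments": [{"translation": [0.002,0.007,-0.1],"delta_rot": [0,0,0],"claw": -1},{"translation": [0,0,-0.2],"delta_rot": [0,0,0],"claw": -1},{"translation": [0,0,-0.2],"delta_rot": [0,0,0],"claw": -1},{"translation": [0,0,-0.085],"delta_rot": [0,0,0],"claw": -1},{"translation": [0,0,-0.022],"delta_rot": [0,0,0],"claw": -1},{"translation": [0,0,0],"delta_rot": [0,0,0],"claw": -1},{"translation": [0,0,0],"delta_rot": [0,0,0],"claw": -1}]}}

```text
clock: 21.6
ee_pos: [0.4736, 0.3156, 0.2274]
tool_rot: [-0.0, 0.792, 0.61, 0.001]
wrist_force: [0.2, 0.1, 0.8]
gripper_width: 0.0218
grip_force: 58.9
```

>>> {"name": "send_rows", "arguments": {"increments": [{"translation": [0,0,-0.008],"delta_rot": [0,0,0],"claw": -1},{"translation": [0,0,-0.006],"delta_rot": [0,0,0],"claw": -1},{"translation": [0,0,0],"delta_rot": [0,0,0],"claw": -1},{"translation": [0,0,0],"delta_rot": [0,0,0],"claw": -1},{"translation": [0,0,0],"delta_rot": [0,0,0],"claw": -1}]}}

```text
clock: 22.1
ee_pos: [0.4733, 0.3153, 0.225]
tool_rot: [0.0, 0.792, 0.61, 0.0]
wrist_force: [-1.0, -0.6, -0.4]
gripper_width: 0.0218
grip_force: 58.9
```

>>> {"name": "send_rows", "arguments": {"increments": [{"translation": [0,-0.004,-0.005],"delta_rot": [0,0,0],"claw": -1},{"translation": [0,0,-0.004],"delta_rot": [0,0,0],"claw": -1},{"translation": [0,0,0],"delta_rot": [0,0,0],"claw": -1},{"translation": [0,0,0],"delta_rot": [0,0,0],"claw": -1}]}}

```text
clock: 22.5
ee_pos: [0.4732, 0.3152, 0.2248]
tool_rot: [-0.0, 0.792, 0.61, 0.001]
wrist_force: [-1.9, -1.3, 8.5]
gripper_width: 0.022
grip_force: 59.8
```

>>> {"name": "send_rows", "arguments": {"increments": [{"translation": [0,0,0],"delta_rot": [0,0,0],"claw": -0.4},{"translation": [0,0,0],"delta_rot": [0,0,0],"claw": -0.25},{"translation": [0,0,0],"delta_rot": [0,0,0],"claw": -0.25},{"translation": [0,0,0.1],"delta_rot": [0,0,0],"claw": -0.25},{"translation": [0,0,0.3],"delta_rot": [0,0,0],"claw": -0.2},{"translation": [0,0,0.3],"delta_rot": [0,0,0],"claw": -0.2},{"translation": [0.08,-0.24,0],"delta_rot": [0,0,-0.0232],"claw": -0.2},{"translation": [0.08,-0.24,0],"delta_rot": [0,0,-0.0232],"claw": -0.2},{"translation": [0.08,-0.24,0],"delta_rot": [0,0,-0.0232],"claw": -0.2},{"translation": [0.08,-0.24,0],"delta_rot": [0,0,-0.0232],"claw": -0.2}]}}

```text
clock: 23.5
ee_pos: [0.512, 0.1985, 0.3088]
tool_rot: [-0.0, 0.935, 0.354, 0.0]
wrist_force: [-0.4, -1.0, -0.1]
gripper_width: 0.034
grip_force: 0.0
```

>>> {"name": "send_rows", "arguments": {"increments": [{"translation": [0.08,-0.24,0],"delta_rot": [0,0,-0.0232],"claw": -0.2},{"translation": [0.08,-0.24,0],"delta_rot": [0,0,-0.0232],"claw": -0.2},{"translation": [0.08,-0.24,0],"delta_rot": [0,0,-0.0232],"claw": -0.2},{"translation": [0.08,-0.24,0],"delta_rot": [0,0,-0.0232],"claw": -0.2},{"translation": [0.039,-0.012,0],"delta_rot": [0,0,-0.0232],"claw": -0.2},{"translation": [0,0,0],"delta_rot": [0,0,-0.0232],"claw": -0.2},{"translation": [0,0,0],"delta_rot": [0,0,-0.0232],"claw": -0.2},{"translation": [0,0,0],"delta_rot": [0,0,-0.0232],"claw": -0.2},{"translation": [0,0,0],"delta_rot": [0,0,0],"claw": -0.2},{"translation": [0,0,0],"delta_rot": [0,0,0],"claw": -0.2}]}}

```text
clock: 24.5
ee_pos: [0.5547, 0.0832, 0.3083]
tool_rot: [-0.0, 0.977, -0.215, 0.0]
wrist_force: [0.4, 0.5, -0.4]
gripper_width: 0.0342
grip_force: 0.0
```

```bash
python3 - <<'E'
from meas import *
s=r.state(); q=s["tool_rot"];print(s["ee_pos"],s["gripper_width"],2*np.degrees(np.arctan2(q[2],q[1]))-90,s["joints"].round(2))
im=cams.camera("top");cv2.imwrite("pics/t12.png",im);print(plate(im))
sc=cams.camera("scene");cv2.imwrite("pics/s12.png",sc)
x0,y0,x1,y1=165,240,200,280
big=cv2.resize(im[y0:y1,x0:x1],None,fx=4,fy=4,interpolation=cv2.INTER_CUBIC).astype(int)
m=((big[...,2]>big[...,0]*1.25)&(big[...,2]<big[...,1]*1.6)&(big[...,2]>60)).astype(np.uint8)
n,l,st,ce=cv2.connectedComponentsWithStats(m)
for i in range(1,n):
    if st[i,4]>300:
        y,x=np.nonzero(l==i); P=np.array([ray("top",((a+.5)/4-.5+x0,(b+.5)/4-.5+y0),.065)[:2] for a,b in zip(x,y)])
        ev,V=np.linalg.eigh(np.cov(P.T)); print("bridge?",P.mean(0).round(4),4*np.sqrt(ev),np.degrees(np.arctan2(V[1,1],V[0,1]))%180,st[i,4]/16)
E
```

```text
[0.55473442 0.08318228 0.30829276] 0.034190055245533466 -114.81066417406825 [-0.29  0.74  0.09  1.86 -0.12  0.54 -2.12]
[([193.4, 265.3], 76)]
bridge? [0.4759 0.3133] [0.01693409 0.05112792] 53.40567419803381 147.8125
```

```bash
python3 - <<'E'
from meas import *
im=cv2.imread("pics/t12.png")
x0,y0,x1,y1=165,240,200,280
big=cv2.resize(im[y0:y1,x0:x1],None,fx=4,fy=4,interpolation=cv2.INTER_CUBIC).astype(int)
m=((big[...,2]>big[...,0]*1.25)&(big[...,2]<big[...,1]*1.35)&(big[...,2]>60)).astype(np.uint8)
m=cv2.morphologyEx(m,cv2.MORPH_OPEN,np.ones((7,7),np.uint8))
n,l,st,ce=cv2.connectedComponentsWithStats(m)
for i in range(1,n):
        y,x=np.nonzero(l==i); P=np.array([ray("top",((a+.5)/4-.5+x0,(b+.5)/4-.5+y0),.063)[:2] for a,b in zip(x,y)])
        ev,V=np.linalg.eigh(np.cov(P.T)); print("b",P.mean(0).round(4),4*np.sqrt(ev),np.degrees(np.arctan2(V[1,1],V[0,1]))%180,st[i])
for row in m[::6,::4]: print(''.join('#' if v else '.' for v in row))
E
```

```text
b [0.4761 0.3138] [0.01695929 0.05111062] 53.28448637000473 [  22   51   75   66 2358]
...................................
...................................
...................................
...................................
...................................
...................................
...................................
...................................
...................................
.......#######.....................
......##########...................
......###########..................
......#############................
........#############..............
............##########.............
..............##########...........
...............##########..........
.................########..........
...................#####...........
....................###............
...................................
...................................
...................................
...................................
...................................
...................................
...................................
```

```bash
python3 - <<'E'
from meas import *
a=cv2.imread("pics/t12.png")[235:285,160:220]; b=cv2.imread("pics/s12.png")[150:200,180:240]; s=cv2.imread("pics/s11.png")
u=proj("scene",np.array([.4733,.3133,.2996-.165])).astype(int);c=s[u[1]-22:u[1]+28,u[0]-30:u[0]+30]
d=cv2.imread("pics/s12.png")[255:305,275:335]
f=lambda i:(255*(cv2.resize(i,(390,290),interpolation=cv2.INTER_CUBIC)/255.)**.6).astype(np.uint8)
cv2.imwrite("pics/c12.png",np.vstack([np.hstack([f(a),f(b)]),np.hstack([f(c),f(d)])]))
E
```

```text
(no output)
```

View pics/c12.png

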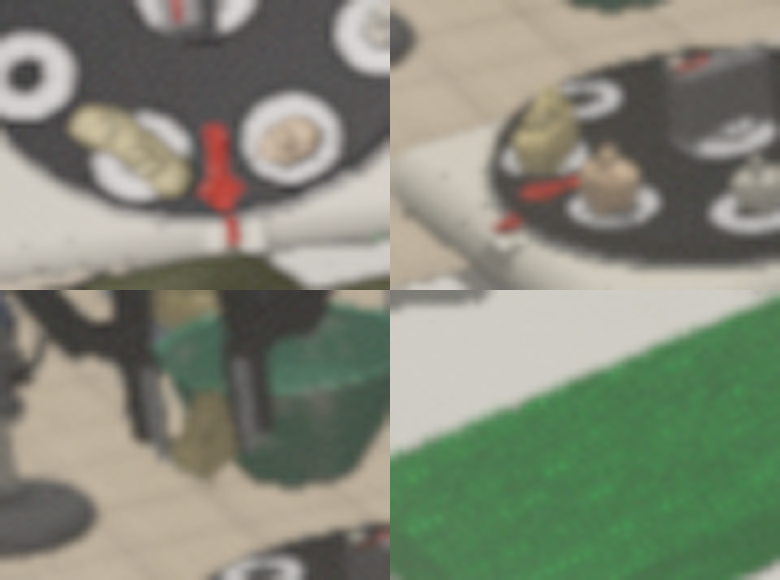

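>>> {"name": "send_rows", "arguments": {"increments": [{"translation": [-0.08,0.24,0],"delta_rot": [0,0,0.0232],"claw": 0.15},{"translation": [-0.08,0.24,0],"delta_rot": [0,0,0.0232],"claw": 0.15},{"translation": [-0.08,0.24,0],"delta_rot": [0,0,0.0232],"claw": 0.15},{"translation": [-0.08,0.24,0],"delta_rot": [0,0,0.0232],"claw": 0.15},{"translation": [-0.08,0.24,0],"delta_rot": [0,0,0.0232],"claw": 0.15},{"translation": [-0.08,0.24,0],"delta_rot": [0,0,0.0232],"claw": 0.15},{"translation": [-0.08,0.24,0],"delta_rot": [0,0,0.0232],"claw": 0.15},{"translation": [-0.08,0.24,0],"delta_rot": [0,0,0.0232],"claw": 0.15},{"translation": [-0.039,0.012,0],"delta_rot": [0,0,0.0232],"claw": 0.15},{"translation": [0,0,0],"delta_rot": [0,0,0.0232],"claw": 0.15}]}}

```text
clock: 25.6
ee_pos: [0.4721, 0.3164, 0.3081]
tool_rot: [-0.001, 0.87, 0.493, 0.0]
wrist_force: [0.6, -0.4, 0.1]
gripper_width: 0.0493
grip_force: 0.0
```

>>> {"name": "send_rows", "arguments": {"increments": [{"translation": [0,0,0],"delta_rot": [0,0,0.0232],"claw": 0.15},{"translation": [0,0,0],"delta_rot": [0,0,0.0232],"claw": 0.15},{"translation": [0,0,0],"delta_rot": [0,0,0],"claw": 0.15},{"translation": [0,0,0],"delta_rot": [0,0,0],"claw": 0.15},{"translation": [0,0,0],"delta_rot": [0,0,0],"claw": 0.15}]}}

```text
clock: 26.1
ee_pos: [0.4734, 0.3147, 0.3079]
tool_rot: [0.0, 0.793, 0.609, 0.0]
wrist_force: [0.6, -0.2, -0.5]
gripper_width: 0.0492
grip_force: 0.0
```

>>> {"name": "send_rows", "arguments": {"increments": [{"translation": [0,0,-0.2],"delta_rot": [0,0,0],"claw": 0.15},{"translation": [0,0,-0.25],"delta_rot": [0,0,0],"claw": 0.15},{"translation": [0,0,-0.15],"delta_rot": [0,0,0],"claw": 0.15},{"translation": [0,0,-0.078],"delta_rot": [0,0,0],"claw": 0.15},{"translation": [0,0,0],"delta_rot": [0,0,0],"claw": 0},{"translation": [0,0,0],"delta_rot": [0,0,0],"claw": -0.2},{"translation": [0,0,0],"delta_rot": [0,0,0],"claw": -0.3},{"translation": [0,0,0],"delta_rot": [0,0,0],"claw": -0.3}]}}

```text
clock: 26.9
ee_pos: [0.4737, 0.315, 0.2275]
tool_rot: [0.0, 0.792, 0.61, 0.001]
wrist_force: [0.1, -0.0, -0.5]
gripper_width: 0.0295
grip_force: 0.0
```

>>> {"name": "send_rows", "arguments": {"increments": [{"translation": [0,0,0],"delta_rot": [0,0,0],"claw": -0.35},{"translation": [0,0,0],"delta_rot": [0,0,0],"claw": -0.4},{"translation": [0,0,0],"delta_rot": [0,0,0],"claw": -0.4}]}}

```text
clock: 27.2
ee_pos: [0.4733, 0.3148, 0.2267]
tool_rot: [0.0, 0.792, 0.61, 0.0]
wrist_force: [-1.2, -1.1, 0.2]
gripper_width: 0.026
grip_force: 0.0
```

>>> {"name": "send_rows", "arguments": {"increments": [{"translation": [0,0,0],"delta_rot": [0,0,0],"claw": -0.45},{"translation": [0,0,0],"delta_rot": [0,0,0],"claw": -0.5},{"translation": [0,0,0],"delta_rot": [0,0,0],"claw": -0.5}]}}

```text
clock: 27.5
ee_pos: [0.4733, 0.3148, 0.2268]
tool_rot: [0.0, 0.792, 0.61, 0.0]
wrist_force: [-0.3, 0.1, 5.0]
gripper_width: 0.022
grip_force: 37.3
```

```bash
python3 - <<'E'
from meas import *
s=r.state(); print(s["ee_pos"],s["gripper_width"],s["grip_force"],s["wrist_force"].round(1))
im=cams.camera("top");cv2.imwrite("pics/t13.png",im);sc=cams.camera("scene");cv2.imwrite("pics/s13.png",sc)
def ana(sc,z):
    x0,y0,x1,y1=190,160,216,186
    big=cv2.resize(sc[y0:y1,x0:x1],None,fx=4,fy=4,interpolation=cv2.INTER_CUBIC).astype(int)
    m=((big[...,2]>big[...,0]*1.22)&(big[...,2]<big[...,1]*1.3)&(big[...,2]>55)).astype(np.uint8)
    for row in m[::5,::3]: print(''.join('#' if v else '.' for v in row))
ana(cv2.imread("pics/s12.png"),0); print(); ana(sc,0)
E
```

```text
[0.4733042  0.31482766 0.22682597] 0.022012595530352484 37.283164858818054 [-0.3  0.1  5. ]
###################################
##################################.
##############################.....
#######################............
######################.............
#######################............
#########################..........
#########################..........
#########################..........
########..##.#############.........
####........##############.........
...........###############.........
...........##############.....###..
.............###########.....#####.
.............##########....########
..............########....#########
..............#..######...#########
...........................########
..........................#########
...........................########
............................#######

.........###############.......####
##......################........##.
###.......##############...........
###.......##############...........
####......############.............
####......#############............
####......#############............
####........############...........
#####..........#########...........
#####..........#########...........
######........###########..........
............#############..........
............##############.........
............#############.....####.
............############...########
.............##########..##########
.........................##########
.#........................#########
..........................#########
..........................#########
...........................########
```

>>> {"name": "send_rows", "arguments": {"increments": [{"translation": [0,0,0],"delta_rot": [0,0,0],"claw": -1},{"translation": [0,0,0.02],"delta_rot": [0,0,0],"claw": -1},{"translation": [0,0,0.015],"delta_rot": [0,0,0],"claw": -1},{"translation": [0,0,0],"delta_rot": [0,0,0.01],"claw": -1},{"translation": [0,0,0],"delta_rot": [0,0,0.0095],"claw": -1},{"translation": [0,0,0],"delta_rot": [0,0,0],"claw": -1},{"translation": [0,0,-0.012],"delta_rot": [0,0,0],"claw": -1},{"translation": [0,0,-0.01],"delta_rot": [0,0,0],"claw": -1},{"translation": [0,0,-0.007],"delta_rot": [0,0,0],"claw": -1},{"translation": [0,0,0],"delta_rot": [0,0,0],"claw": -1}]}}

```text
clock: 28.6
ee_pos: [0.4732, 0.3148, 0.2271]
tool_rot: [0.0, 0.754, 0.657, -0.0]
wrist_force: [-0.4, 0.9, 1.3]
gripper_width: 0.0213
grip_force: 58.8
```

>>> {"name": "send_rows", "arguments": {"increments": [{"translation": [0,0,-0.005],"delta_rot": [0,0,0],"claw": -1},{"translation": [0,0,0],"delta_rot": [0,0,0],"claw": -1},{"translation": [0,0,0],"delta_rot": [0,0,0],"claw": -1}]}}

```text
clock: 28.9
ee_pos: [0.4733, 0.3148, 0.227]
tool_rot: [0.0, 0.754, 0.657, 0.0]
wrist_force: [-0.5, -0.6, 4.6]
gripper_width: 0.0212
grip_force: 59.4
```

>>> {"name": "send_rows", "arguments": {"increments": [{"translation": [0,0,0],"delta_rot": [0,0,0],"claw": -0.45},{"translation": [0,0,0],"delta_rot": [0,0,0],"claw": -0.3},{"translation": [0,0,0],"delta_rot": [0,0,0],"claw": -0.2},{"translation": [0,0,0.1],"delta_rot": [0,0,0],"claw": -0.15},{"translation": [0,0,0.28],"delta_rot": [0,0,0],"claw": -0.1},{"translation": [0,0,0.3],"delta_rot": [0,0,0],"claw": -0.1},{"translation": [0.08,-0.24,0],"delta_rot": [0,0,-0.0229],"claw": -0.1},{"translation": [0.08,-0.24,0],"delta_rot": [0,0,-0.0229],"claw": -0.1},{"translation": [0.08,-0.24,0],"delta_rot": [0,0,-0.0229],"claw": -0.1},{"translation": [0.08,-0.24,0],"delta_rot": [0,0,-0.0229],"claw": -0.1}]}}

```text
clock: 29.9
ee_pos: [0.512, 0.1985, 0.3092]
tool_rot: [-0.0, 0.91, 0.414, 0.001]
wrist_force: [0.5, 0.5, 0.2]
gripper_width: 0.0386
grip_force: 0.0
```

>>> {"name": "send_rows", "arguments": {"increments": [{"translation": [0.08,-0.24,0],"delta_rot": [0,0,-0.0229],"claw": -0.1},{"translation": [0.08,-0.24,0],"delta_rot": [0,0,-0.0229],"claw": -0.1},{"translation": [0.08,-0.24,0],"delta_rot": [0,0,-0.0229],"claw": -0.1},{"translation": [0.08,-0.24,0],"delta_rot": [0,0,-0.0229],"claw": -0.1},{"translation": [0.04,-0.014,0],"delta_rot": [0,0,-0.0229],"claw": -0.1},{"translation": [0,0,0],"delta_rot": [0,0,-0.0229],"claw": -0.1},{"translation": [0,0,0],"delta_rot": [0,0,-0.0229],"claw": -0.1},{"translation": [0,0,0],"delta_rot": [0,0,-0.0229],"claw": -0.1},{"translation": [0,0,0],"delta_rot": [0,0,-0.0229],"claw": -0.1},{"translation": [0,0,0],"delta_rot": [0,0,0],"claw": -0.1}]}}

```text
clock: 30.9
ee_pos: [0.5549, 0.0832, 0.3088]
tool_rot: [-0.0, 0.976, -0.216, 0.0]
wrist_force: [-0.0, -1.3, -0.3]
gripper_width: 0.0384
grip_force: 0.0
```

>>> {"name": "send_rows", "arguments": {"increments": [{"translation": [0,0,0],"delta_rot": [0,0,0],"claw": -0.1},{"translation": [0,0,0],"delta_rot": [0,0,0],"claw": -0.1}]}}

```text
clock: 31.1
ee_pos: [0.5549, 0.0828, 0.3085]
tool_rot: [-0.0, 0.977, -0.215, 0.0]
wrist_force: [0.6, -0.2, -0.2]
gripper_width: 0.0383
grip_force: 0.0
```

```bash
cat > bl.py <<'E'
from meas import *
def fit(im,box,z,lo=1.25,hi=1.35,rmin=60):
    x0,y0,x1,y1=box
    big=cv2.resize(im[y0:y1,x0:x1],None,fx=4,fy=4,interpolation=cv2.INTER_CUBIC).astype(int)
    m=((big[...,2]>big[...,0]*lo)&(big[...,2]<big[...,1]*hi)&(big[...,2]>rmin)).astype(np.uint8)
    m=cv2.morphologyEx(m,cv2.MORPH_OPEN,np.ones((7,7),np.uint8))
    n,l,st,ce=cv2.connectedComponentsWithStats(m)
    for i in range(1,n):
        if st[i,4]<300: continue
        y,x=np.nonzero(l==i); P=np.array([ray("top",((a+.5)/4-.5+x0,(b+.5)/4-.5+y0),z)[:2] for a,b in zip(x,y)])
        ev,V=np.linalg.eigh(np.cov(P.T)); print(P.mean(0).round(4),(4000*np.sqrt(ev)).round(1),(np.degrees(np.arctan2(V[1,1],V[0,1]))%180).round(1),st[i])
E
python3 - <<'E'
from bl import *
s=r.state(); q=s["tool_rot"];print(s["ee_pos"],s["gripper_width"],2*np.degrees(np.arctan2(q[2],q[1]))-90,s["joints"].round(2))
im=cams.camera("top");cv2.imwrite("pics/t14.png",im);print(plate(im))
fit(im,(165,240,200,280),.063)
E
```

```text
[0.55489935 0.08278595 0.30849449] 0.038324896851548246 -114.81039569541826 [-0.28  0.74  0.09  1.86 -0.12  0.55 -2.12]
[([193.3, 265.3], 79)]
[0.4759 0.3141] [16.7 51. ] 60.4 [  20   55   79   58 2328]
```

>>> {"name": "send_rows", "arguments": {"increments": [{"translation": [0,0,-0.25],"delta_rot": [0,0,0],"claw": -0.1},{"translation": [0,0,-0.3],"delta_rot": [0,0,0],"claw": -0.1},{"translation": [0,0,-0.2],"delta_rot": [0,0,0],"claw": -0.1},{"translation": [0,0,-0.11],"delta_rot": [0,0,0],"claw": -0.1},{"translation": [0,0,-0.033],"delta_rot": [0,0,0],"claw": -0.1},{"translation": [0,0,0],"delta_rot": [0,0,0],"claw": -0.3},{"translation": [0,0,0],"delta_rot": [0,0,0],"claw": -0.5},{"translation": [0,0,0],"delta_rot": [0,0,0],"claw": -1},{"translation": [0,0,0],"delta_rot": [0,0,0],"claw": -1},{"translation": [0,0,0],"delta_rot": [0,0,0],"claw": -1}]}}

```text
clock: 32.15
ee_pos: [0.5555, 0.0828, 0.2025]
tool_rot: [-0.0, 0.976, -0.216, 0.001]
wrist_force: [-0.6, -0.7, 6.6]
gripper_width: 0.0135
grip_force: 59.0
```

>>> {"name": "send_rows", "arguments": {"increments": [{"translation": [0,0,0],"delta_rot": [0,0,0],"claw": -1}]}}

```text
clock: 32.25
ee_pos: [0.5554, 0.0828, 0.2025]
tool_rot: [-0.0, 0.976, -0.216, 0.001]
wrist_force: [-1.3, -0.3, 6.5]
gripper_width: 0.0134
grip_force: 59.0
```

>>> {"name": "send_rows", "arguments": {"increments": [{"translation": [0,0,0.05],"delta_rot": [0,0,0],"claw": -1},{"translation": [0,0,0.125],"delta_rot": [0,0,0],"claw": -1},{"translation": [0,0,0.3],"delta_rot": [0,0,0],"claw": -1},{"translation": [0,0,0.3],"delta_rot": [0,0,0],"claw": -1},{"translation": [-0.06,0.3,0.05],"delta_rot": [0,0,0.0218],"claw": -1},{"translation": [-0.06,0.3,0],"delta_rot": [0,0,0.0218],"claw": -1},{"translation": [-0.06,0.3,0],"delta_rot": [0,0,0.0218],"claw": -1},{"translation": [-0.06,0.3,0],"delta_rot": [0,0,0.0218],"claw": -1},{"translation": [-0.06,0.3,0],"delta_rot": [0,0,0.0218],"claw": -1},{"translation": [-0.06,0.3,0],"delta_rot": [0,0,0.0218],"claw": -1}]}}

```text
clock: 33.25
ee_pos: [0.5112, 0.3, 0.3014]
tool_rot: [0.0, 0.981, 0.195, 0.001]
wrist_force: [1.2, -0.1, -0.9]
gripper_width: 0.0137
grip_force: 58.7
```

>>> {"name": "send_rows", "arguments": {"increments": [{"translation": [-0.06,0.3,0],"delta_rot": [0,0,0.022],"claw": -1},{"translation": [-0.015,0.155,0],"delta_rot": [0,0,0],"claw": -1},{"translation": [0,0,0],"delta_rot": [0,0,0],"claw": -1},{"translation": [0,0,0],"delta_rot": [0,0,0],"claw": -1},{"translation": [0,0,0],"delta_rot": [0,0,0],"claw": -1}]}}

```text
clock: 33.75
ee_pos: [0.5037, 0.3507, 0.3002]
tool_rot: [0.001, 0.966, 0.257, -0.0]
wrist_force: [0.5, -1.4, -0.3]
gripper_width: 0.0133
grip_force: 58.7
```

```bash
python3 - <<'E'
from meas import *
s=r.state(); q=s["tool_rot"];print(s["ee_pos"],s["gripper_width"],2*np.degrees(np.arctan2(q[2],q[1]))-90)
sc=cams.camera("scene");print(sc[212:222,280:290].mean((0,1)))
E
```

```text
[0.50372454 0.35071487 0.3001531 ] 0.013330769792141647 -60.211975668390394
[39.14 78.6  36.79]
```

>>> {"name": "send_rows", "arguments": {"increments": [{"translation": [-0.005,0.008,-0.1],"delta_rot": [0,0,0],"claw": -1},{"translation": [0,0,-0.2],"delta_rot": [0,0,0],"claw": -1},{"translation": [0,0,-0.2],"delta_rot": [0,0,0],"claw": -1},{"translation": [0,0,-0.08],"delta_rot": [0,0,0],"claw": -1},{"translation": [0,0,-0.02],"delta_rot": [0,0,0],"claw": -1},{"translation": [0,0,0],"delta_rot": [0,0,0],"claw": -1},{"translation": [0,0,0],"delta_rot": [0,0,0],"claw": -1}]}}

```text
clock: 34.5
ee_pos: [0.5025, 0.3545, 0.229]
tool_rot: [-0.0, 0.966, 0.259, 0.001]
wrist_force: [-0.2, 0.1, 0.4]
gripper_width: 0.0134
grip_force: 58.7
```

>>> {"name": "send_rows", "arguments": {"increments": [{"translation": [0.004,-0.008,-0.01],"delta_rot": [0,0,0],"claw": -1},{"translation": [0,0,-0.01],"delta_rot": [0,0,0],"claw": -1},{"translation": [0,0,-0.006],"delta_rot": [0,0,0],"claw": -1},{"translation": [0,0,0],"delta_rot": [0,0,0],"claw": -1},{"translation": [0,0,0],"delta_rot": [0,0,0],"claw": -1}]}}

```text
clock: 35.0
ee_pos: [0.5028, 0.3533, 0.2256]
tool_rot: [0.0, 0.966, 0.259, 0.0]
wrist_force: [-1.0, -1.3, 4.9]
gripper_width: 0.0135
grip_force: 59.4
```

>>> {"name": "send_rows", "arguments": {"increments": [{"translation": [0,0,0],"delta_rot": [0,0,0],"claw": -0.6},{"translation": [0,0,0],"delta_rot": [0,0,0],"claw": -0.45},{"translation": [0,0,0],"delta_rot": [0,0,0],"claw": -0.3},{"translation": [0,0,0.1],"delta_rot": [0,0,0],"claw": -0.3},{"translation": [0,0,0.3],"delta_rot": [0,0,0],"claw": -0.3},{"translation": [0,0,0.35],"delta_rot": [0,0,0],"claw": -0.3},{"translation": [0,-0.4,0.1],"delta_rot": [0,0,0],"claw": -0.3},{"translation": [0,-0.4,0],"delta_rot": [0,0,0],"claw": -0.3},{"translation": [0,-0.4,0],"delta_rot": [0,0,0],"claw": -0.3},{"translation": [0,-0.4,0],"delta_rot": [0,0,0],"claw": -0.3}]}}

```text
clock: 36.0
ee_pos: [0.5024, 0.1596, 0.3281]
tool_rot: [0.0, 0.966, 0.26, 0.001]
wrist_force: [0.5, -0.8, -0.5]
gripper_width: 0.03
grip_force: 0.0
```

>>> {"name": "send_rows", "arguments": {"increments": [{"translation": [0,-0.4,0],"delta_rot": [0,0,0],"claw": -0.3},{"translation": [0,-0.4,0],"delta_rot": [0,0,0],"claw": -0.3},{"translation": [0,-0.4,0],"delta_rot": [0,0,0],"claw": -0.3},{"translation": [0,-0.4,0],"delta_rot": [0,0,0],"claw": -0.3},{"translation": [0,0,0],"delta_rot": [0,0,0],"claw": -0.3}]}}

```text
clock: 36.5
ee_pos: [0.5018, -0.0395, 0.3275]
tool_rot: [0.003, 0.968, 0.252, -0.001]
wrist_force: [-1.6, 0.8, -0.2]
gripper_width: 0.0297
grip_force: 0.0
```

```bash
python3 - <<'E'
from bl import *
im=cams.camera("top");cv2.imwrite("pics/t15.png",im);print(plate(im)); c=np.array([.5352,.298])
for u,a in plate(im):
    if a>30: d=ray("top",u,.047)[:2]-c; print("pointer",np.degrees(np.arctan2(*d[::-1]))%360)
print("bridge");fit(im,(165,240,190,280),.063)
print("gold");fit(im,(150,230,178,262),.063,1.15,1.4)
print("pink");fit(im,(195,248,215,270),.063,1.1,1.45)
print("expected LE",proj("top",[.503,.3534,.063]),"L",proj("top",[.4735,.3145,.063]))
b=im[180:285,145:240].astype(int)
# brightness map rows around gold, ascii by colourfulness
g=im[236:262,152:184].astype(int); 
for row in g: print(''.join('Y' if p[2]>p[0]*1.2 and p[2]>55 else ('W' if p.min()>95 else '.') for p in row))
E
```

```text
[([186.8, 235.0], 5), ([193.4, 265.4], 77)]
pointer 187.86508695842826
bridge
[0.4758 0.314 ] [16.2 49.1] 60.3 [  21   56   77   56 2213]
gold
[0.5019 0.3745] [ 8. 75.] 4.7 [   0    0   17  128 1510]
[0.504  0.3519] [18.1 26.1] 26.4 [  30   44   39   47 1343]
[0.4812 0.3257] [15.7 19. ] 44.6 [ 81  96  31  32 846]
pink
[0.4778 0.2633] [18.  23.1] 116.9 [  17   26   42   38 1215]
[0.4592 0.2467] [ 7.9 17.5] 110.7 [ 50  69  30  19 316]
expected LE [161.19687828 246.91574549] L [179.24401573 261.04625947]
Y.............................WW
..............................WW
...............................W
................................
................................
........YYYYWWW.................
.......YYYYYWWWWW...............
W.....YYYYYYYWWWWW..............
W....YYYYYYYYYWWWW..............
W.....YYYYYYYYYWWWW.............
W....WYYYYYYYYYWWWW.............
W....WWYYYYYYYYWWWW.............
WW...WWYYYYYYYYWWWW.............
WWW..WWYYYYYYYYWWWW.............
WWW..WWWYYYYYY.WWWW.............
WWW...WWYYYYYY.WWW..............
WWWW..WWWWYYY.WWWW..............
WWWWW..WWWWWWWWWW...............
WWWWW...WWWWWWW.....YYYYYY......
WWWWWW.............YYYYYYYYY.WWW
WWWWWWW...........YYYYYYYYYYYWWW
YWWWWWW...........YYYYYYYYYYYYYW
YWWWWWWW..........YYYYYYYYYYYYYY
YWWWWWWWW..........YYYYYYYYYYYYY
YWWWWWWWW...........YYYYYYYYYYYY
YWWWWWWWWW............YYYYYYYYYY
```

```bash
python3 - <<'E'
from bl import *
o=cv2.imread("pics/top0.png"); im=cv2.imread("pics/t15.png")
print("tray pink, bridge, gold same masks");fit(o,(362,210,386,232),.04,1.1,1.45);fit(o,(362,244,386,274),.04);fit(o,(283,214,300,234),.04,1.15,1.4)
g=im[246:272,192:216].astype(int); e=proj("top",[.4799,.2662,.063]);e0=proj("top",[.4799,.2662,.046]); print(e,e0)
for j,row in enumerate(g): print(246+j,''.join('P' if p[2]>p[0]*1.12 and p[2]>55 and p[2]<1.6*p[1] else ('R' if p[2]>1.6*p[1] and p[2]>50 else('W' if p.min()>85 else '.')) for p in row))
g=im[228:250,206:232].astype(int); print(proj("top",[.5189,.2364,.063]))
for j,row in enumerate(g): print(228+j,' '.join('%3d'%p.mean() for p in row))
E
```

```text
tray pink, bridge, gold same masks
[ 0.5599 -0.0974] [22.2 24.4] 106.5 [  28   24   48   42 1331]
[ 0.4773 -0.0899] [18.6 46.1] 152.4 [  22   25   51   77 2424]
[0.5559 0.0827] [17.2 25.9] 151.9 [  16   16   37   43 1197]
[202.60159878 257.85592669] [204.20474386 258.53687591]
246 .......................W
247 ........................
248 ........................
249 ........................
250 ........................
251 ...........WWWW.........
252 .........WWWWWWWW.......
253 ........WWWWWWWWWW......
254 .......WWWWWWWWWWWW.....
255 ......WWWWWPPPPPWWWW....
256 RRR...WWWWPPPPPPPWWW....
257 RRR..WWWPPPPPPPPPPWW....
258 RRR..WWWPPPPPPPPPPWW....
259 RRR..WWPPPPPPPPPPPWW....
260 RRR..WWPPPPPPPPPPWWW....
261 RRR...WPPPPPPPPPPWWW....
262 RRRR..WWPPPPPPPWWWW.....
263 RRRR...WWWPPPWWWWWW.....
264 RRRR....WWWWWWWWWW......
265 RRRRR....WWWWWWW.....WWP
266 RRRRRR......W.......WWWW
267 RRRRRR............WWWPPP
268 RRRRRR..........WWPWPPPP
269 RRRRR..........WWPPWPPPP
270 RRRRR.......WWPPPPPPPPWP
271 .RRR.....WWPPPPPPPPPPPPP
[217.40003515 239.05189308]
228  29  31  29  29  33  30  31  31  32 
[... 1635 characters left out ...]
 115 120 145 164 168 156 116  57  37  70 100 135 145
244  32  30  30  31  31  33  64 118 152 167 167 162 159 159 160 165 167 159 131  84  40  41  79 108 139 147
245  33  32  33  31  32  30  38  81 131 156 165 166 167 168 168 167 158 132  91  47  29  54  91 127 148 150
246  31  31  31  31  31  32  30  44  82 120 142 151 153 153 152 149 128  89  51  28  39  74 108 139 154 152
247  31  32  31  32  35  31  31  31  39  62  83  93  98 100  96  88  69  47  30  29  55  89 123 148 157 153
248  30  33  32  33  33  31  31  32  31  31  34  40  44  45  40  35  33  34  27  37  71 100 137 155 158 153
249  31  31  33  31  34  33  31  32  31  31  32  32  32  31  32  32  32  30  24  45  80 109 143 156 159 154
```

```bash
python3 -c "
from rig import job
print(job.job_done())"
```

```text
the job is handed in; nothing more can be done
None
```

Job handed in at about 37 s: the red pointer is within half a degree of the index mark, and gold, bridge, pink and metal-crown dies sit left to right on their seats, upright, centred to within about 3 mm by image; the bridge's visible tooth row lies roughly 15° off the rim line because its tooth row looks skewed to the block faces I gripped, so I set it as a compromise between the two.

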